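Clamp an aluminium section in the cam fixture

ROBOT

A 6-joint arm with a two-finger parallel gripper is mounted at the origin on the work surface. World frame = base frame: x ahead of the robot, y to its left, z up, the work surface at z = 0. Lengths are in mm, angles in rad, forces in N, time in s.
With the tool pointing down it reaches from about 350 to 775 mm from the base axis. Payload 7.3 kg.
Tool frame: the origin (TCP) lies midway between the tips of the shut fingers; the grasp point (between the pads) lies 19 mm behind it (bot.grip_depth is the distance from the TCP to the grasp point, in mm); z points along the fingers, x is the direction in which the jaws open and shut, and the axes are right-handed (so a half turn about z gives the same grasp; the last joint's range is limited). The gripper opens to 92 mm and grips with 3 to 60 N. Pads are 19 mm wide; open, the fingers measure 130 mm over their backs; the gripper's body (75 mm by 190 mm) begins 47 mm behind the grasp point.
Start: joints at [-0.146, 0.342, 1.524, -0, 1.275, -0.146], TCP at [525.019, 0.019, 226.741] pointing down, gripper open.
Joint ranges: [-2.53, 2.53], [-0.77, 2.02], [0.04, 2.7], [-1, 4.14], [0.28, 2.66], [-3.11, 3.11]. Speed limits (rad/s): [2.57, 2.57, 3.14, 3.14, 3.14, 3.14].

INTERFACE

Orientations are given as [roll, pitch, yaw] about the fixed x, y, z axes, in that order (R = Rz(yaw) Ry(pitch) Rx(roll)).
In Python, from plant import bot gives the robot as it stands. The module is installed in compiled form; this text tells all that it offers.
- The arm moves only by the shell command python3 -m inch 'ROWS'. ROWS is JSON, a list that holds one entry, the list of rows, each a list of 7 numbers: the shift along the tool's x, y, z each as a share of 0.2 m, from -1 to 1, then the turn, a rotation vector about the tool's x, y, z each as a share of 45 degrees, from -1 to 1, then the closure, from -1 (fully open) to 1 (shut), so that 0 is half open. A call has exactly 10 rows; each row is the pose to reach, as a shift and turn from the pose commanded when the call began, along the tool's axes at that moment; what a row does not reach only later rows make up. A row lasts 1/8 s, in which the tool goes at most 62.5 mm and 10.7 degrees, less where a joint would pass 70% of its speed; a pose out of reach is approached as far as the arm can. A call with a number of a shift or a turn outside -1 to 1 is refused whole. A call with a gripper value outside its range is refused whole. The fingers move at their own pace and stop on an object; the grip force is fixed at half the most. Time passes only in rows, so rows that repeat a pose let the fingers close, or fill a call up. It gives the time, the measured TCP pose, the force and the opening at its end, in the units of the state.
- bot.get_obs(): the state, without advancing time (a new reading comes with each control period).
- bot.capture(name): name is "scene" or "side" or "wrist"; returns the picture (384x512x3 uint8, red, green, blue); there is no depth.
- bot.camera_params(name): a dict with "fx", "fy", "cx", "cy" (pixels), "R" (3x3) and "t" (3): a world point X has camera coordinates R X + t; the wrist camera has in their place "T_tool_cam" (4x4, takes a point from camera to tool coordinates, whose origin is the TCP and whose axes are the tool frame's). Camera axes: x right, y down, z forward; pixel columns grow to the right and rows downward; lengths in mm; the calibration is good to about 2 mm. A picture is of the moment at which its call begins: read the wrist's pose just before it. camera_params takes no time and is no camera call.
- bot.close_job(): hands the job in, once; it reports no verdict.
The state is a dict: "time": time; "joint_positions": joint angles; "dq": joint speeds; "tau": joint torques, N m; "tool_pos": TCP position; "tcp_rot": TCP orientation; "contact_force": force on the tool from outside, world axes, zero at the start; "moment": the same for the moment, N m; "grip_width": finger opening in mm.
Only numpy, scipy, OpenCV 4.12 (cv2) and the standard library are available. Lean on these libraries where they do the work, as an engineer would, in place of code of your own. Each camera call takes 0.05 s, during which the arm holds its last target.

TASK

Lay the aluminium box section in the drilling fixture, flat on the board and butted against the end stop, and clamp it against both fence blocks with the two cam levers: turn each one just until its cam has taken up the gap and holds the section snugly, not so far that it crushes the thin wall. Leave the other things on the bench where they are.

Things in the scene. Friction and masses are not known exactly. Their poses are not given: they have to be found in the camera images.
- section: the blank: bare bright aluminium box section, 240 mm long (its y axis), 40 mm wide (its x), 25 mm high, about 160 g, the same either way round. Origin at the centre of its underside. It lies flat on the stock mat (4 mm thick) beside a pine batten and a dark steel angle. Which of the three lies where changes, and on which side of the bench the mat and the fixture are
- fixture: drilling fixture, screwed to the bench: grey board 240 mm (its x) by 330 mm (its y), 18 mm thick. Origin at the centre of its underside; +x points roughly away from the robot. It carries two aluminium fence blocks on the +x side, with a 90 mm gap between them that leaves room for a finger, an end stop at the +y end, and two cam clamps on the -x side
- fence_a (a point): middle of the locating face of the fence block nearer the end stop, at half its height: the face looks to the fixture's -x, lies at its x = +40 mm and is 60 mm long (y = 45 to 105 mm) and 20 mm high above the board. The block is 25 mm thick
- fence_b (a point): the same for the other fence block (y = -105 to -45 mm)
- end_stop (a point): middle of the locating face of the end stop, at half its height: the face looks to the fixture's -y, lies at its y = +120 mm and is 40 mm wide (x = 0 to 40 mm) and 20 mm high above the board
- nest (a point): centre of the place for the blank, on the board's top face (18 mm above the bench; fixture x = +20, y = 0 mm), axes as the fixture's: the blank's origin comes here, its length along this y axis, when it lies against both fence blocks and the end stop
- cam_a (a joint): turn (rad) of the cam nearer the end stop. 0: fully backed off, end of travel; grows anticlockwise seen from above as the cam comes forward; the other end is 2.5. Rubber-tyred steel disc, radius 22 mm, centre 7 mm off the pivot: it reaches 22 - 7 cos(joint) mm from the pivot towards the fence, 5 to 19 mm above the board. Left anywhere from 0 to 1.5, so it may block the nest until backed off
- cam_b (a joint): the same for the cam farther from the end stop. Both levers have a brake washer and stay where they are left; about 3 N at the knob moves one freely, and it grows once the cam bears. The springy tyre yields about 1 mm for 55 N, and a lever let go may spring back a little, staying clamped
- clamp_a: cam clamp nearer the end stop (fixture y = +75 mm): steel base 30 x 34 x 4 mm with the pivot bolt. Origin on the pivot axis at the board's top; axes as the fixture's. Bolted 60 to 65.5 mm from the plane of the fence faces, differing from start to start, so that its cam meets a blank lying against the fence somewhere from 1.25 to 2.1 rad
- clamp_b: the other cam clamp (fixture y = -75 mm), the same; its place is drawn on its own
- knob_a (a point): centre of the top of the upright black knob on the blue lever of cam a: diameter 18 mm, from 27 to 55 mm above the board (this point at 55), 85 mm from the pivot axis, in the direction 2.356 rad + joint, anticlockwise from the clamp's +x. The lever bar is 13 mm wide, 19 to 27 mm above the board. The knob may be pinched or pushed
- knob_b (a point): the same for lever b. Right is about 0.1 to 0.2 rad past the first touch of cam, section and fence, with 5 to 8 N at the knob along its arc; from about 0.3 rad past the touch, or 11 N, the section is soon crushed
- batten: bystander, to be left alone: pale pine batten, 240 x 45 x 22 mm, lying on the stock mat
- angle_iron: bystander, to be left alone: dark steel angle, 240 mm long, legs 34 and 30 mm, lying on the stock mat
- spray_can: bystander, to be left alone: green can, diameter 52, 100 mm tall, standing on the bench between mat and fixture
- screw_tin: bystander, to be left alone: round brass-coloured tin, diameter 47, 40 mm tall, standing on the fixture board behind the fence blocks
- tape_measure: bystander, to be left alone: grey tape measure, 70 x 40 x 66 mm, at the back of the bench
- pencil_pot: bystander, to be left alone: white pot with pencils, diameter 76, 95 mm tall (165 mm with pencils), at the near side of the bench
- washer_jar: bystander, to be left alone: clear jar with steel lid, diameter 66, 85 mm tall, at the near side of the bench
- screwdriver: bystander, to be left alone: screwdriver with green handle, lying on the bench between mat and fixture

How it is judged (in metres and radians):
On the way:
1. the section lies flat on the board in the nest, between cams and fence blocks (x of section in the frame of nest between -0.012 and 0.003 m and y of section in the frame of nest between -0.025 and 0.003 m and z of section in the frame of nest below 0.002 m and angle between the y axis of section and the y axis of nest, either way round below 0.1 rad and angle between the z axis of section and the z axis of nest, either way round below 0.03 rad), for 0.1 s.
At the end, for the whole second after the job is handed in: The aluminium section lies flat on the board (within 2 mm), against both fence blocks (within 1.5 mm, parallel within 0.02 rad) and against the end stop (within 3 mm), at rest, and each of the two cams presses on it with more than 12 N (x of section in the frame of nest between -0.0015 and 0.0025 m and y of section in the frame of nest between -0.003 and 0.0025 m and z of section in the frame of nest between -0.002 and 0.002 m and angle between the y axis of section and the y axis of nest, either way round below 0.02 rad and angle between the z axis of section and the z axis of nest, either way round below 0.03 rad and contact force between each of clamp_a, clamp_b and section above 12 N and linear speed of section below 0.01 m/s); the robot touches nothing.
It fails at once if a cam crushes the section (more than 120 N) (contact force between any of clamp_a, clamp_b and section above 120 N).
It fails at once if a bystander is displaced by more than 30 mm (distance of any of batten, angle_iron, spray_can, screw_tin, tape_measure, pencil_pot, washer_jar, screwdriver from where it was at the start of the episode above 0.03 m).
It also fails if it takes over 72 s, if anything falls off the work surface, if the arm or the gripper's body presses on something with over 40 N, if the wrist force passes 120 N, or if a joint passes its speed limit or range.

## Working session

There is one attempt and no reset: what is moved stays moved. The work goes in short steps, Python scripts to look and compute and a shell command to move; the robot and the scene stay as the last step left them, time stands still between calls to the robot, and variables do not carry over. Pictures are saved under pics/ and viewed, and the job is handed in when it is done.

```bash
mkdir -p pics; ls
python3 - <<'E'
from plant import bot
import cv2
o=bot.get_obs(); print(o)
for n in ("scene","side","wrist"):
    cv2.imwrite(f"pics/{n}0.png",bot.capture(n)[:,:,::-1]); 
    p=bot.camera_params(n); print(n,p)
E
```

```text
pics
{'time': 0.0, 'joint_positions': array([-1.45937529e-01,  3.42727076e-01,  1.52503866e+00, -3.84217266e-06,
        1.27540488e+00, -1.45980854e-01]), 'dq': array([-2.25989299e-04,  3.83518000e-06, -5.13644738e-04, -8.35132164e-04,
        6.62279896e-04, -2.94585641e-05]), 'tau': array([ 7.61924657e-04, -4.31245601e+01, -2.44219762e+01,  7.17750052e-02,
        5.59406646e-02, -1.04314388e-04]), 'tool_pos': array([5.24580168e+02, 1.15581889e-01, 2.26035159e+02]), 'tcp_rot': array([-3.14136675e+00,  1.56171344e-03,  4.46228708e-05]), 'contact_force': array([ 0.1088423 , -0.17560587, -0.15549432]), 'moment': array([ 0.00764949, -0.03291668,  0.00340244]), 'grip_width': 91.7705427115876}
scene {'fx': 485.41676353503937, 'fy': 485.41676353503937, 'cx': 257.1040948615341, 'cy': 190.09305591129942, 'R': array([[-0.60651778,  0.79496384,  0.01298723],
       [ 0.6406377 ,  0.49831825, -0.58417657],
       [-0.47087102, -0.34599337, -0.81152269]]), 't': array([ 294.27796448, -315.17478283, 1683.5690579 ])}
side {'fx': 413.83039239773524, 'fy': 413.83039239773524, 'cx': 251.05151864587992, 'cy': 192.10351820794733, 'R': array([[-0.86116494, -0.50791573,  0.02040951],
       [-0.35146027,  0.56592869, -0.74578844],
       [ 0.36724735, -0.64941999, -0.66587015]]), 't': array([ 497.27701496,  239.00601655, 1121.85570225])}
wrist {'fx': 291.7082775157392, 'fy': 291.7082775157392, 'cx': 257.0405248964518, 'cy': 189.43244561189405, 'T_tool_cam': array([[ 9.99999750e-01,  6.58137668e-04,  2.57498423e-04,
         5.06914685e-01],
       [-7.04573496e-04,  9.56797089e-01,  2.90755627e-01,
        -7.78218469e+01],
       [-5.50165104e-05, -2.90755736e-01,  9.56797313e-01,
        -1.56133272e+02],
       [ 0.00000000e+00,  0.00000000e+00,  0.00000000e+00,
         1.00000000e+00]])}
```

View pics/scene0.png

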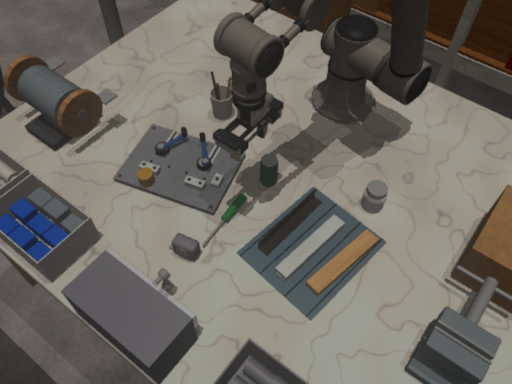

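View pics/side0.png

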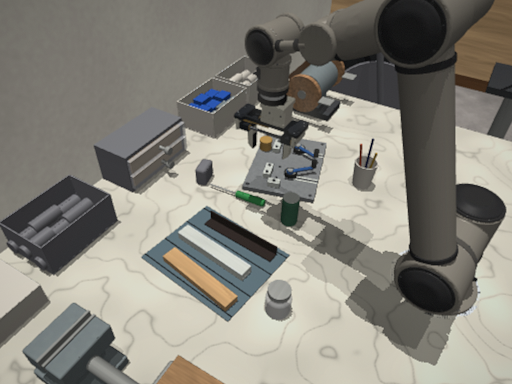

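View pics/wrist0.png

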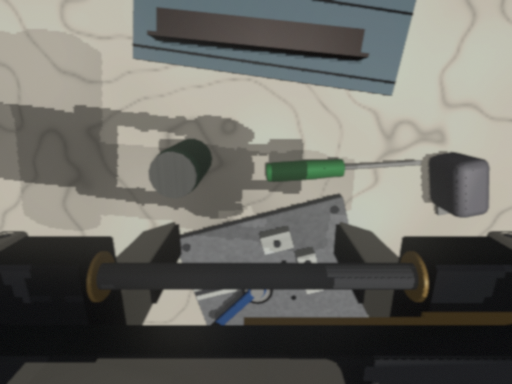

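The section (light, middle of mat; scene approx (310,246), side approx (213,250)) lies between the angle and the batten. The fixture is on the −y side, about (180,165) in the scene view. Next I measure both.

```bash
cat > h.py <<'E'
import numpy as np, cv2
from plant import bot
from scipy.spatial.transform import Rotation as Ro
def cam(n,obs=None):
    p=bot.camera_params(n); K=(p['fx'],p['fy'],p['cx'],p['cy'])
    if n!='wrist': return K,np.array(p['R']),np.array(p['t'])
    T=np.eye(4);T[:3,:3]=Ro.from_euler('xyz',obs['tcp_rot']).as_matrix();T[:3,3]=obs['tool_pos']
    M=np.linalg.inv(T@np.array(p['T_tool_cam'])); return K,M[:3,:3],M[:3,3]
def toplane(c,px,z):
    K,R,t=c; px=np.atleast_2d(np.array(px,float))
    d=np.c_[(px[:,0]-K[2])/K[0],(px[:,1]-K[3])/K[1],np.ones(len(px))]@R
    o=-R.T@t; s=(z-o[2])/d[:,2]; return o+s[:,None]*d
def proj(c,X):
    K,R,t=c; q=np.atleast_2d(X)@R.T+t; return np.c_[K[0]*q[:,0]/q[:,2]+K[2],K[1]*q[:,1]/q[:,2]+K[3]]
E
python3 - <<'E'
from h import *
for n,(a,b,c_,d) in dict(scene=(100,350,110,330),side=(140,340,110,320)).items():
    im=cv2.imread(f'pics/{n}0.png'); c=cam(n)
    cv2.imwrite(f'pics/{n}0c.png',cv2.resize(im[c_:d,a:b],None,fx=2.7,fy=2.7,interpolation=cv2.INTER_CUBIC) )
    hsv=cv2.cvtColor(im,cv2.COLOR_BGR2HSV)
    m=((hsv[...,1]<40)&(hsv[...,2]>125)).astype(np.uint8)
    m[:c_]=0;m[d:]=0;m[:,:a]=0;m[:,b:]=0
    nn,l,s,ce=cv2.connectedComponentsWithStats(m,connectivity=4)
    seed=(310,246) if n=='scene' else (213,250)
    k=l[seed[1],seed[0]]; print(n,im[seed[1],seed[0]],k,s[k])
    pts=cv2.findContours((l==k).astype(np.uint8),0,1)[0][0][:,0,:]
    r=cv2.minAreaRect(pts.astype(np.float32)); print(r)
    W=toplane(c,pts,29)[:,:2].astype(np.float32)
    r=cv2.minAreaRect(W); print('world',r, cv2.boxPoints(r))
E
```

```text
scene [141 148 149] 19 [ 276  215   68   62 1103]
((309.4465637207031, 244.94248962402344), (14.1324462890625, 80.39791870117188), 47.121097564697266)
world ((560.4607543945312, 238.95700073242188), (38.57589340209961, 238.59698486328125), 81.92353820800781) [[439.63568 236.62115]
 [675.86615 203.09958]
 [681.2858  241.29285]
 [445.05536 274.81442]]
side [207 216 213] 38 [ 178  224   73   52 1055]
((213.92306518554688, 248.6153564453125), (79.32212829589844, 13.867505073547363), 33.690067291259766)
world ((562.0030517578125, 238.80694580078125), (43.67051315307617, 241.6991729736328), 81.80484771728516) [[439.27502 234.4212 ]
 [678.50604 199.96814]
 [684.7311  243.19269]
 [445.50006 277.64575]]
```

View pics/scene0c.png

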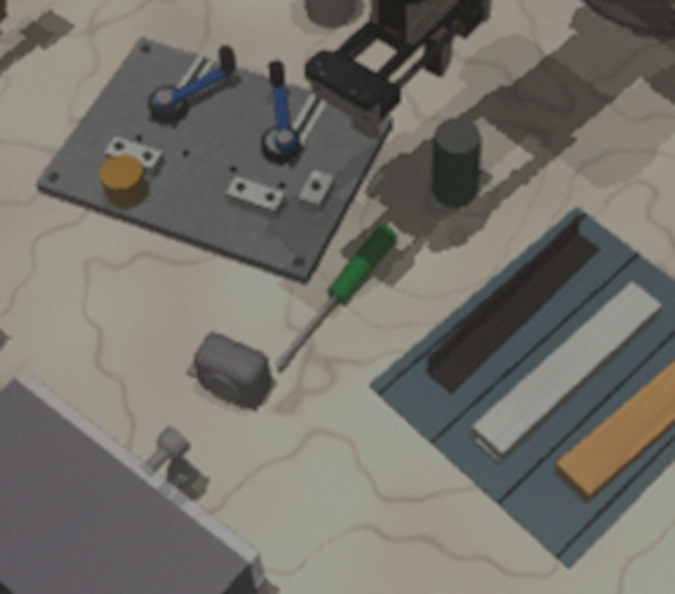

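View pics/side0c.png

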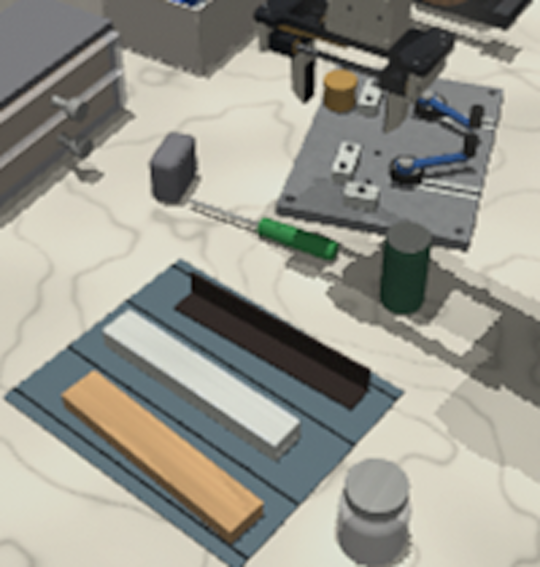

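Run:
```python
from h import *
c=cam('scene')
def s(u,v): return (u/2.7+100,v/2.7+110)
def d(u,v): return (u/2.7+140,v/2.7+110)
P=toplane(c,[s(145,40),s(40,187),s(305,277),s(390,130)],18);print(P.round(),P.mean(0))
print('knobs b,a',toplane(c,[s(226,50),s(277,66)],73).round())
print('tin top',toplane(c,[s(122,173)],58).round(),'can top',toplane(c,[s(458,137)],100).round())
print('tape',toplane(c,[s(235,350)],66).round())
print('driver',toplane(c,[s(392,230),s(280,367)],10).round())
print('pot',toplane(c,[(222,88)],95).round())
c=cam('side');print('can',toplane(c,[d(408,238)],100).round(), 'pot', toplane(c,[(367,160)],95).round())
print('angle',toplane(c,[d(192,280),d(368,378)],34).round(),'batten',toplane(c,[d(90,380),d(245,520)],26).round())
```

```text
[[ 498. -413.   18.]
 [ 729. -348.   18.]
 [ 640.  -40.   18.]
 [ 427.  -94.   18.]] [ 573.4968808  -223.70555479   18.        ]
knobs b,a [[ 485. -286.   73.]
 [ 468. -224.   73.]]
tin top [[ 677. -263.   58.]] can top [[443.  11. 100.]]
tape [[768. -17.  66.]]
driver [[531.  -9.  10.]
 [734.   6.  10.]]
pot [[ 291. -293.   95.]]
can [[437.  12. 100.]] pot [[ 309. -292.   95.]]
angle [[639. 134.  34.]
 [405. 157.  34.]] batten [[650. 303.  26.]
 [424. 360.  26.]]
```

```bash
python3 -m inch '[[[0.1,0.4,-0.3,0,0,-0.2,-1],[0.2,0.7,-0.5,0,0,-0.333,-1],[0.2,1,-0.5,0,0,-0.333,-1],[0.2,1,-0.5,0,0,-0.333,-1],[0.2,1,-0.5,0,0,-0.333,-1],[0.2,1,-0.5,0,0,-0.333,-1],[0.2,1,-0.5,0,0,-0.333,-1],[0.2,1,-0.5,0,0,-0.333,-1],[0.2,1,-0.5,0,0,-0.333,-1],[0.2,1,-0.5,0,0,-0.333,-1]]]'
python3 -m inch '[[[0,0.3,0,0,0,0,-1],[0,0.4,0,0,0,0,-1],[0,0.4,0,0,0,0,-1],[0,0.4,0,0,0,0,-1],[0,0.4,0,0,0,0,-1],[0,0.4,0,0,0,0,-1],[0,0.4,0,0,0,0,-1],[0,0.4,0,0,0,0,-1],[0,0.4,0,0,0,0,-1],[0,0.4,0,0,0,0,-1]]]'
python3 - <<'E'
from h import *
o=bot.get_obs(); im=bot.capture('wrist')[:,:,::-1]; cv2.imwrite('pics/w1.png',im); np.save('w1.npy',np.r_[o['tool_pos'],o['tcp_rot']])
print(o['tool_pos'],o['tcp_rot'],o['time'])
cv2.imwrite('pics/w1b.png',cv2.resize(im[:300],None,fx=1.56,fy=1.56,interpolation=cv2.INTER_CUBIC))
E
```

```text
time: 1.4
tool_pos: [565.0, -199.7, 326.8]
tcp_rot: [3.141, -0.0, 0.262]
contact_force: [-0.1, 0.2, -0.1]
grip_width: 91.7
time: 2.65
tool_pos: [585.7, -277.3, 326.7]
tcp_rot: [3.142, -0.0, 0.262]
contact_force: [-0.2, 0.2, -0.1]
grip_width: 91.9
[ 585.69266635 -277.30392827  326.71030919] [ 3.14158545e+00 -6.77663595e-05  2.61500549e-01] 2.65
```

View pics/w1b.png

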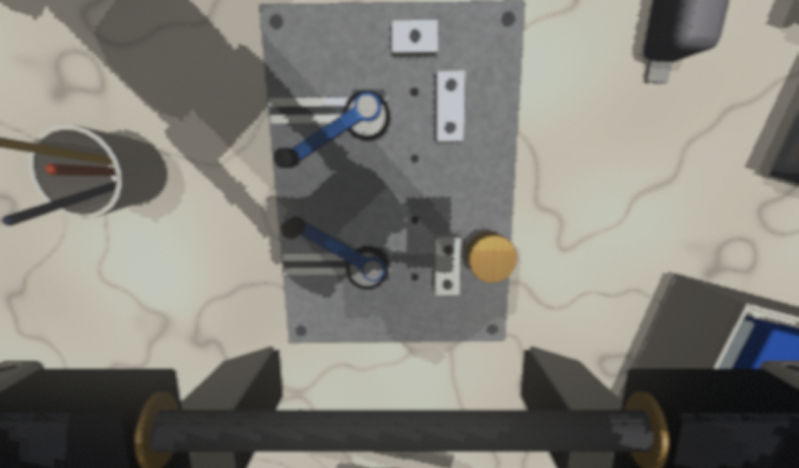

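Run:
```python
from h import *
im=cv2.imread('pics/w1.png'); w=np.load('w1.npy'); c=cam('wrist',dict(tool_pos=w[:3],tcp_rot=w[3:]))
hsv=cv2.cvtColor(im,cv2.COLOR_BGR2HSV)
S=lambda u,v:(int(u/1.56),int(v/1.56))
for nme,(u,v),lo in (('stop',(430,50),150),('fa',(452,105),150),('fb',(455,270),120)):
    x,y=S(u,v); roi=np.zeros(im.shape[:2],np.uint8); roi[y-40:y+40,x-22:x+22]=1
    m=((hsv[...,2]>lo)&(hsv[...,1]<60)).astype(np.uint8)*roi
    n,l,s,ce=cv2.connectedComponentsWithStats(m); 
    k=1+np.argmax(s[1:,4]); pts=cv2.findContours((l==k).astype(np.uint8),0,1)[0][0][:,0,:]
    r=cv2.minAreaRect(toplane(c,pts,38)[:,:2].astype(np.float32)); print(nme,im[y,x],s[k],r);print(cv2.boxPoints(r))
# board corners approx rough picks
print('board',toplane(c,[(u/1.56,v/1.56) for u,v in ((261,3),(523,1),(505,340),(290,342))],18).round(1))
for nme,(u,v) in (('ka',(286,157)),('kb',(292,227))):
    x,y=S(u,v); roi=np.zeros(im.shape[:2],np.uint8); roi[y-12:y+12,x-12:x+12]=1
    m=((hsv[...,2]<42)).astype(np.uint8)*roi
    n,l,s,ce=cv2.connectedComponentsWithStats(m);k=1+np.argmax(s[1:,4]);print(nme,s[k],ce[k],toplane(c,ce[k],73),toplane(c,ce[k],62))
print('pivot',toplane(c,[(367/1.56,105/1.56),(372/1.56,268/1.56)],45))
print('tin',toplane(c,[(493/1.56,258/1.56)],58))
cv2.imwrite('pics/w1k.png',cv2.resize(im[40:200,160:340],None,fx=4,fy=3.7,interpolation=cv2.INTER_CUBIC))
```

```text
Traceback (most recent call last):
ValueError: attempt to get argmax of an empty sequence
```

Negative slice at the image's top edge; clipping.

```bash
cat > m1.py <<'E'
from h import *
im=cv2.imread('pics/w1.png'); w=np.load('w1.npy'); c=cam('wrist',dict(tool_pos=w[:3],tcp_rot=w[3:]))
hsv=cv2.cvtColor(im,cv2.COLOR_BGR2HSV)
S=lambda u,v:(int(u/1.56),int(v/1.56))
for nme,(u,v),lo in (('stop',(430,45),150),('fa',(452,105),150),('fb',(455,270),105)):
    x,y=S(u,v); roi=np.zeros(im.shape[:2],np.uint8); roi[max(0,y-30):y+30,x-24:x+22]=1
    m=((hsv[...,2]>lo)&(hsv[...,1]<60)).astype(np.uint8)*roi
    m[:,:S(385,0)[0]]=0
    n,l,s,ce=cv2.connectedComponentsWithStats(m,connectivity=4); 
    k=l[y,x]; pts=cv2.findContours((l==k).astype(np.uint8),0,1)[0][0][:,0,:]
    r=cv2.minAreaRect(toplane(c,pts,38)[:,:2].astype(np.float32)); print(nme,im[y,x],s[k],r);print(cv2.boxPoints(r))
print('board',toplane(c,[(u/1.56,v/1.56) for u,v in ((261,3),(523,1),(505,340),(290,342))],18).round(1))
for nme,(u,v) in (('ka',(286,157)),('kb',(292,227))):
    x,y=S(u,v); roi=np.zeros(im.shape[:2],np.uint8); roi[y-12:y+12,x-12:x+12]=1
    m=((hsv[...,2]<42)).astype(np.uint8)*roi
    n,l,s,ce=cv2.connectedComponentsWithStats(m);k=1+np.argmax(s[1:,4]);print(nme,s[k],ce[k],toplane(c,ce[k],73),toplane(c,ce[k],62))
print('pivot',toplane(c,[(367/1.56,105/1.56),(372/1.56,268/1.56)],45))
print('tin',toplane(c,[(493/1.56,258/1.56)],58))
cv2.imwrite('pics/w1k.png',cv2.resize(im[0:200,160:340],None,fx=3,fy=3,interpolation=cv2.INTER_CUBIC))
E
python3 m1.py
```

```text
stop [201 196 193] [251  12  30  21 565] ((550.5466918945312, -100.45441436767578), (39.70081329345703, 24.156539916992188), 15.022327423095703)
[[ 528.2441    -93.93405 ]
 [ 534.5053   -117.265045]
 [ 572.8493   -106.97478 ]
 [ 566.5881    -83.64378 ]]
fa [202 196 193] [280  45  19  45 716] ((597.285888671875, -147.01763916015625), (25.073030471801758, 57.909603118896484), 15.616842269897461)
[[ 577.4174   -122.506615]
 [ 593.0069   -178.2784  ]
 [ 617.15436  -171.52866 ]
 [ 601.5649   -115.75688 ]]
fb [171 179 178] [ 267  143   46   60 1459] ((644.2905883789062, -294.029052734375), (72.66790008544922, 95.38167572021484), 15.591997146606445)
[[ 596.4751  -257.85925]
 [ 622.1123  -349.7309 ]
 [ 692.1061  -330.19885]
 [ 666.4689  -238.32721]]
board [[ 410.9 -107.3   18. ]
 [ 636.4  -45.1   18. ]
 [ 726.3 -358.3   18. ]
 [ 498.2 -422.    18. ]]
ka [185  96   6  10  34] [187.5        100.91176471] [[ 475.59167459 -226.54994762   73.        ]] [[ 473.16829187 -227.20474002   62.        ]]
kb [183 140  12  11 104] [188.79807692 144.95192308] [[ 488.72250219 -284.26210777   73.        ]] [[ 486.65154549 -286.46587078   62.        ]]
pivot [[ 525.01052355 -166.96281616   45.        ]
 [ 565.3335689  -310.6593916    45.        ]]
tin [[ 674.23272948 -268.09802398   58.        ]]
```

View pics/w1k.png

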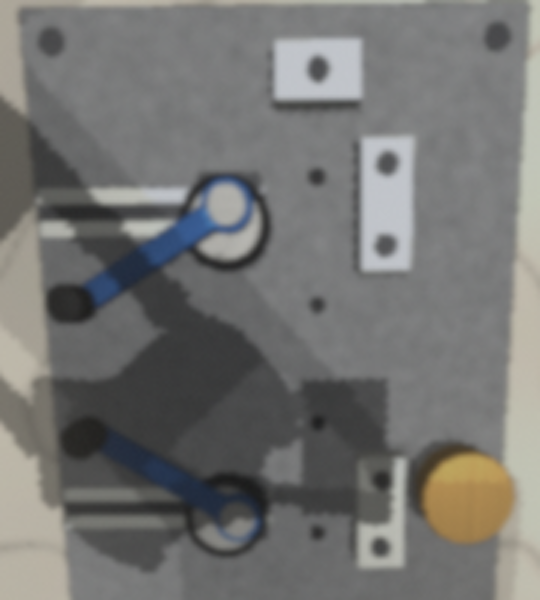

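```bash
cat >> h.py <<'E'
YAW=np.deg2rad(15.5); UX=np.array([np.cos(YAW),np.sin(YAW)]); UY=np.array([-UX[1],UX[0]]); O=483.75*UX-376*UY
def fx(P): P=np.atleast_2d(P)[:,:2]-O; return np.c_[P@UX,P@UY]
def wf(x,y): return O+x*UX+y*UY
E
python3 - <<'E'
from h import *
w=np.load('w1.npy'); c=cam('wrist',dict(tool_pos=w[:3],tcp_rot=w[3:]))
q=lambda L:[(160+u/3,v/3) for u,v in L]
f=lambda n,L,z:print(n,fx(toplane(c,q(L),z)).round(1).tolist())
f('fb',[(360,458),(405,458),(403,567),(358,567)],38)
f('knobs',[(68,303),(82,438)],73)
f('pivot nut',[(228,205),(238,518)],45)
f('disc centre',[(228,222),(228,514)],37)
f('base slots?',[(228,222)],22)
f('tin',[(467,497)],58)
f('board',[(20,8),(527,5),(495,660),(70,660)],18)
print(wf(20,0))
E
```

```text
fb [[42.1, -46.5], [65.1, -46.7], [65.8, -105.0], [41.9, -104.8]]
knobs [[-92.5, 30.5], [-90.9, -30.0]]
pivot nut [[-21.5, 73.5], [-20.7, -75.8]]
disc centre [[-22.2, 66.8], [-26.4, -75.6]]
base slots? [[-23.2, 68.0]]
tin [[93.8, -63.0]]
board [[-117.4, 161.9], [118.1, 161.2], [122.8, -167.2], [-120.9, -165.2]]
[ 585.91047021 -227.70371846]
```

```bash
python3 -m inch '[[[-0.25,-0.12,0.2,0,0,-0.011,1],[-0.518,-0.235,0.4,0,0,-0.011,1],[-0.518,-0.235,0.7,0,0,-0.011,1],[-0.518,-0.235,1,0,0,-0.011,1],[-0.518,-0.235,1,0,0,-0.011,1],[-0.518,-0.235,1,0,0,-0.011,1],[-0.518,-0.235,1,0,0,-0.011,1],[-0.518,-0.235,1,0,0,-0.011,1],[-0.518,-0.235,1,0,0,-0.011,1],[-0.518,-0.235,1,0,0,-0.011,1]]]'
python3 - <<'E'
from h import *
o=bot.get_obs(); print(fx(o['tool_pos']),o['tcp_rot'],o['grip_width'])
im=bot.capture('wrist')[:,:,::-1]; cv2.imwrite('pics/w2.png',im)
E
```

```text
time: 3.95
tool_pos: [473.6, -258.7, 127.1]
tcp_rot: [3.141, -0.0, 0.27]
contact_force: [0.9, 0.6, 0.2]
grip_width: 0.5
[[-96.48654834   0.13192272]] [ 3.14106085e+00 -4.81106992e-04  2.70224419e-01] 0.5320441336607166
```

View pics/w2.png

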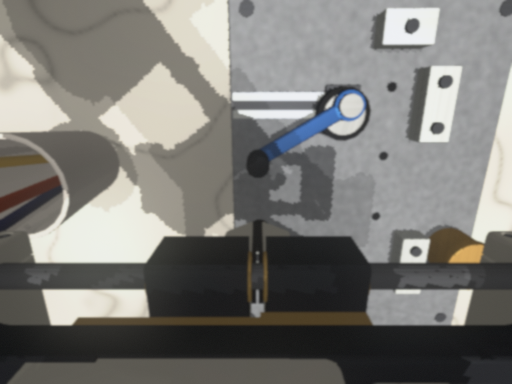

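```bash
python3 -m inch '[[[0,0,0.2,0,0,0,1],[0,0,0.375,0,0,0,1],[0,0,0.375,0,0,0,1],[0,-0.03,0.375,0,0,0,1],[0,-0.08,0.375,0,0,0,1],[0,-0.13,0.375,0,0,0,1],[0,-0.18,0.375,0,0,0,1],[0,-0.23,0.375,0,0,0,1],[0,-0.28,0.375,0,0,0,1],[0,-0.28,0.375,0,0,0,1]]]'
python3 -m inch '[[[0,-0.05,0,0,0,0,1],[0,-0.1,0,0,0,0,1],[0,-0.14,0,0,0,0,1],[0,-0.17,0,0,0,0,1],[0,-0.17,0,0,0,0,1],[0,-0.14,-0.1,0,0,0,1],[0,-0.1,-0.4,0,0,0,0],[0,0,-0.8,0,0,0,-1],[0.2,0,-0.9,0,0,0,-1],[0.3,0,-0.9,0,0,0,-1]]]'
python3 - <<'E'
from h import *
o=bot.get_obs(); im=bot.capture('wrist')[:,:,::-1]; cv2.imwrite('pics/w3.png',im); np.save('w3.npy',np.r_[o['tool_pos'],o['tcp_rot']])
print(fx(o['tool_pos']),o['tool_pos'],o['tcp_rot'],o['time'],o['joint_positions'])
E
```

```text
time: 5.25
tool_pos: [458.5, -203.5, 52.2]
tcp_rot: [-3.141, -0.001, 0.271]
contact_force: [-0.1, 0.1, -0.7]
grip_width: 0.3
time: 6.5
tool_pos: [518.0, -188.8, 234.8]
tcp_rot: [3.139, -0.004, 0.27]
contact_force: [-0.4, -0.4, -0.9]
grip_width: 35.8
[[-35.01604132  55.60377748]] [ 518.03587419 -188.82462271  234.8215529 ] [ 3.13888891 -0.00355088  0.26992847] 6.5 [-4.88824266e-01  3.81856225e-01  1.44110874e+00  4.97240125e-04
  1.31419065e+00 -7.58873068e-01]
```

View pics/w3.png

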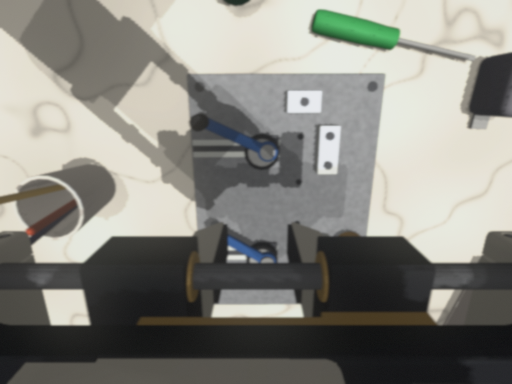

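```bash
python3 -m inch '[[[0.12,-0.3,0,0,0,-0.2,-0.6],[0.25,-0.6,0,0,0,-0.4,-0.6],[0.35,-0.9,0,0,0,-0.7,-0.6],[0.39,-1,0,0,0,-1,-0.6],[0.39,-1,0,0,0,-1,-0.6],[0.39,-1,0,0,0,-1,-0.6],[0.39,-1,0,0,0,-1,-0.6],[0.39,-1,0,0,0,-1,-0.6],[0.39,-1,0,0,0,-1,-0.6],[0.39,-1,0,0,0,-1,-0.6]]]'
python3 - <<'E'
from h import *
o=bot.get_obs(); T=Ro.from_euler('xyz',o['tcp_rot']).as_matrix()
print(o['tool_pos'],o['tcp_rot'])
print(T.T@(np.array([561,239,230])-o['tool_pos'])/200,(np.deg2rad(81.9)-o['tcp_rot'][2])/np.deg2rad(45))
E
```

```text
time: 7.8
tool_pos: [538.1, 24.7, 231.7]
tcp_rot: [-3.142, 0.0, 1.055]
contact_force: [-0.1, 1.2, -0.2]
grip_width: 73.3
[538.10461315  24.69291533 231.7334937 ] [-3.14157836e+00  2.25652572e-05  1.05491902e+00]
[ 0.98855757 -0.4290074   0.00865129] 0.4768353855571122
```

```bash
python3 -m inch '[[[0.3,-0.13,0,0,0,-0.15,-0.6],[0.6,-0.26,0,0,0,-0.3,-0.6],[0.85,-0.38,0,0,0,-0.45,-0.6],[0.989,-0.429,0,0,0,-0.477,-0.6],[0.989,-0.429,0,0,0,-0.477,-0.6],[0.989,-0.429,0,0,0,-0.477,-0.6],[0.989,-0.429,0,0,0,-0.477,-0.6],[0.989,-0.429,0,0,0,-0.477,-0.6],[0.989,-0.429,0,0,0,-0.477,-0.6],[0.989,-0.429,0,0,0,-0.477,-0.6]]]'
python3 - <<'E'
from h import *
o=bot.get_obs(); print(o['tool_pos'],o['tcp_rot'],o['joint_positions'][5])
im=bot.capture('wrist')[:,:,::-1]; cv2.imwrite('pics/w4.png',im); np.save('w4.npy',np.r_[o['tool_pos'],o['tcp_rot']])
im=im.copy();c=cam('wrist',o); hsv=cv2.cvtColor(im,cv2.COLOR_BGR2HSV)
m=((hsv[...,1]<40)&(hsv[...,2]>125)).astype(np.uint8); print([im[y,256] for y in (60,120,180)])
E
```

```text
time: 9.05
tool_pos: [561.0, 239.0, 231.8]
tcp_rot: [3.141, -0.0, 1.43]
contact_force: [0.2, 0.2, -0.8]
grip_width: 73.7
[561.00301676 239.04467791 231.80660737] [ 3.14142271e+00 -4.51325466e-05  1.42979178e+00] -1.1525831044423
[array([96, 92, 81], dtype=uint8), array([146, 150, 150], dtype=uint8), array([215, 220, 217], dtype=uint8)]
```

View pics/w4.png

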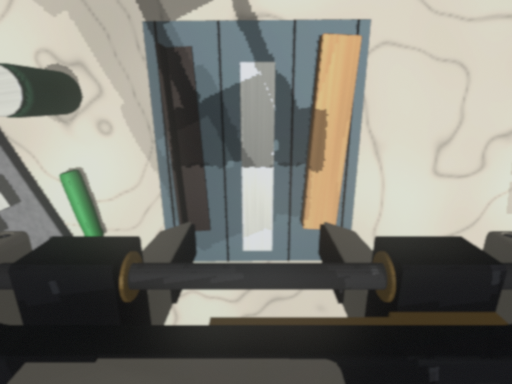

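Run:
```python
from h import *
w=np.load('w4.npy'); c=cam('wrist',dict(tool_pos=w[:3],tcp_rot=w[3:]))
P=toplane(c,[(240.5,62),(274.5,62),(272.5,250),(242.5,250)],29);print(P.round(1));print(P.mean(0))
a=(P[0]+P[1]-P[2]-P[3])/2; print(np.linalg.norm(a),np.rad2deg(np.arctan2(a[1],a[0])),np.linalg.norm(P[0]-P[1]),np.linalg.norm(P[2]-P[3]))
T=Ro.from_euler('xyz',w[3:]).as_matrix()
print(T.T@(np.r_[P.mean(0)[:2],10]-w[:3])/200)
```

```text
[[439.2 236.4  29. ]
 [444.6 274.6  29. ]
 [680.5 242.7  29. ]
 [674.7 202.   29. ]]
[559.73721751 238.94462669  29.        ]
238.0445542243419 171.9876239583408 38.60140019304181 41.16729531464137
[-0.00143481 -0.00638435  1.1090319 ]
```

```bash
python3 -m inch '[[[0,-0.006,0.25,0,0,0,-0.6],[0,-0.006,0.5,0,0,0,-0.6],[0,-0.006,0.75,0,0,0,-0.6],[0,-0.006,0.95,0,0,0,-0.6],[0,-0.006,1,0,0,0,-0.6],[0,-0.006,1,0,0,0,-0.6],[0,-0.006,1,0,0,0,-0.6],[0,-0.006,1,0,0,0,-0.6],[0,-0.006,1,0,0,0,-0.6],[0,-0.006,1,0,0,0,-0.6]]]'
python3 -m inch '[[[0,0,0.06,0,0,0,-0.6],[0,0,0.115,0,0,0,-0.6],[0,0,0.115,0,0,0,-0.2],[0,0,0.115,0,0,0,1],[0,0,0.115,0,0,0,1],[0,0,0.115,0,0,0,1],[0,0,0.115,0,0,0,1],[0,0,0.115,0,0,0,1],[0,0,0,0,0,0,1],[0,0,-0.2,0,0,0,1]]]'
```

```text
time: 10.35
tool_pos: [559.9, 239.5, 32.2]
tcp_rot: [3.141, -0.0, 1.43]
contact_force: [0.2, 0.6, -0.3]
grip_width: 73.0
time: 11.6
tool_pos: [558.4, 239.0, 70.6]
tcp_rot: [-3.137, 0.002, 1.43]
contact_force: [0.5, 0.1, -0.4]
grip_width: 39.6
```

Run:
```python
from h import *
o=bot.get_obs(); T=Ro.from_euler('xyz',o['tcp_rot']).as_matrix()
t=np.r_[wf(18,-8),230]; print(t,o['tool_pos'],T.T@(t-o['tool_pos'])/200, o['contact_force'],o['grip_width'])
```

```text
[ 586.12111631 -235.94723883  230.        ] [558.35776952 239.02854229  70.61885065] [-2.33341597  0.46722008 -0.79451492] [ 0.51441622  0.10150929 -0.39636758] 39.58016889701656
```

```bash
python3 -m inch '[[[0,0,-0.25,0,0,0,1],[0,0,-0.5,0,0,0,1],[-0.15,0.03,-0.75,0,0,0.1,1],[-0.35,0.07,-0.8,0,0,0.25,1],[-0.55,0.11,-0.8,0,0,0.45,1],[-0.75,0.15,-0.8,0,0,0.65,1],[-0.9,0.18,-0.8,0,0,0.85,1],[-1,0.2,-0.8,0,0,1,1],[-1,0.2,-0.8,0,0,1,1],[-1,0.2,-0.8,0,0,1,1]]]'
python3 - <<'E'
from h import *
o=bot.get_obs(); T=Ro.from_euler('xyz',o['tcp_rot']).as_matrix()
t=np.r_[wf(18,-8),230]; print(t,o['tool_pos'],o['tcp_rot'],T.T@(t-o['tool_pos'])/200,(o['tcp_rot'][2]-YAW)/np.deg2rad(45), o['contact_force'],o['grip_width'])
E
```

```text
time: 12.85
tool_pos: [571.1, 36.5, 231.6]
tcp_rot: [-3.141, 0.0, 0.647]
contact_force: [-0.1, 0.4, -1.0]
grip_width: 39.7
[ 586.12111631 -235.94723883  230.        ] [571.13017465  36.47953008 231.55614778] [-3.14099268e+00  6.97367562e-05  6.46985896e-01] [-0.76126551  1.13203843  0.00715464] 0.4793235836009794 [-0.12028185  0.36817917 -0.96347776] 39.696281487742574
```

```bash
python3 -m inch '[[[-0.12,0.18,0,0,0,0.1,1],[-0.3,0.4,0,0,0,0.2,1],[-0.5,0.65,0,0,0,0.35,1],[-0.65,0.85,0,0,0,0.45,1],[-0.74,0.96,0,0,0,0.479,1],[-0.761,1,0,0,0,0.479,1],[-0.761,1,0,0,0,0.479,1],[-0.761,1,0,0,0,0.479,1],[-0.761,1,0,0,0,0.479,1],[-0.761,1,0,0,0,0.479,1]]]'
python3 - <<'E'
from h import *
o=bot.get_obs(); T=Ro.from_euler('xyz',o['tcp_rot']).as_matrix()
t=np.r_[wf(18,-8),90]; print(t,o['tool_pos'],fx(o['tool_pos']),o['tcp_rot'],T.T@(t-o['tool_pos'])/200,(o['tcp_rot'][2]-YAW)/np.deg2rad(45))
E
```

```text
time: 14.1
tool_pos: [570.1, -214.7, 231.9]
tcp_rot: [3.142, -0.0, 0.27]
contact_force: [-0.2, -0.2, -2.1]
grip_width: 39.7
[ 586.12111631 -235.94723883   90.        ] [ 570.05320665 -214.73582965  231.90127202] [[ 8.18497547 16.73392193]] [ 3.14151961e+00 -2.42938444e-04  2.69770648e-01] [0.04899616 0.12358068 0.70952731] -0.0009617869350105702
```

```bash
python3 -m inch '[[[0.03,0.08,0.15,0,0,0,1],[0.049,0.124,0.35,0,0,0,1],[0.049,0.124,0.55,0,0,0,1],[0.049,0.124,0.7,0,0,0,1],[0.049,0.124,0.71,0,0,0,1],[0.049,0.124,0.71,0,0,0,1],[0.049,0.124,0.71,0,0,0,1],[0.049,0.124,0.71,0,0,0,1],[0.049,0.124,0.71,0,0,0,1],[0.049,0.124,0.71,0,0,0,1]]]'
python3 - <<'E'
from h import *
o=bot.get_obs(); print(o['tool_pos'],fx(o['tool_pos']),o['tcp_rot'],o['contact_force'])
np.save('w5.npy',np.r_[o['tool_pos'],o['tcp_rot']])
im=bot.capture('wrist')[:,:,::-1]; cv2.imwrite('pics/w5.png',im)
cv2.imwrite('pics/w5b.png',cv2.resize(im[:260],None,fx=1.56,fy=1.56))
im=bot.capture('scene')[:,:,::-1]; cv2.imwrite('pics/s5.png',cv2.resize(im[80:240,90:290],None,fx=3.5,fy=3.5,interpolation=cv2.INTER_CUBIC))
E
```

```text
time: 15.35
tool_pos: [586.0, -236.8, 90.0]
tcp_rot: [3.141, -0.0, 0.269]
contact_force: [-0.6, -0.2, -2.3]
grip_width: 39.9
[ 586.00078817 -236.80768535   89.97997601] [[17.65410381 -8.79699617]] [ 3.14134302e+00 -3.22204188e-04  2.68620434e-01] [-0.60044376 -0.19850793 -2.2545348 ]
```

View pics/w5b.png

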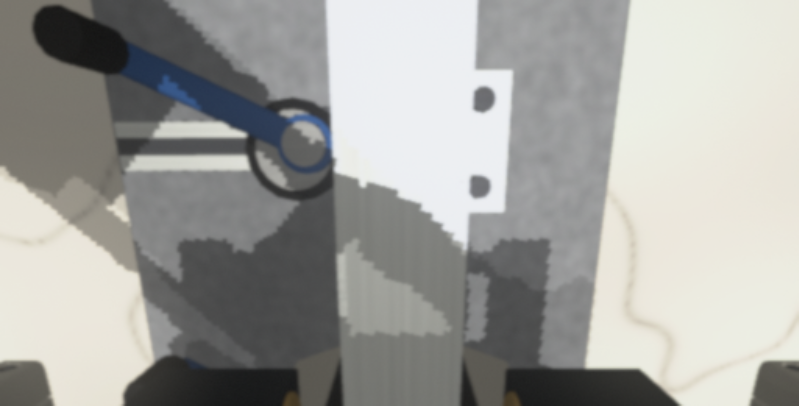

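View pics/s5.png

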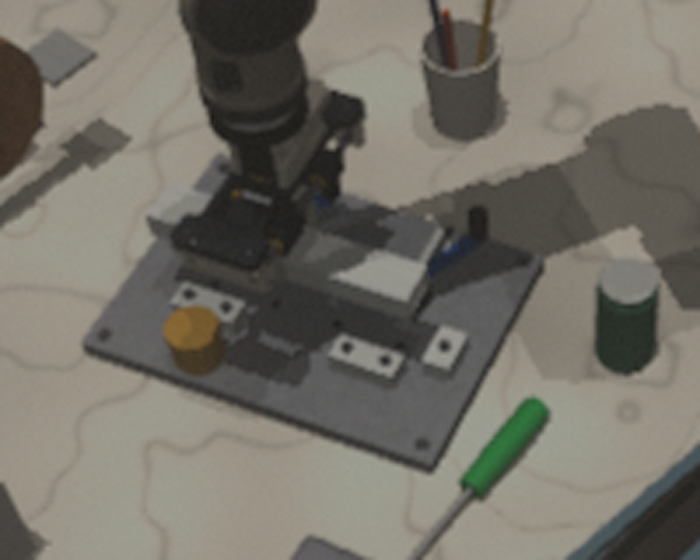

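Run:
```python
from h import *
w=np.load('w5.npy'); c=cam('wrist',dict(tool_pos=w[:3],tcp_rot=w[3:]))
f=lambda n,L,z:print(n,fx(toplane(c,[(u/1.56,v/1.56) for u,v in L],z)).round(1).tolist())
f('sec left',[(327,2),(339,300)],110.2); f('sec right',[(478,2),(463,300)],110.2)
f('fa outer',[(512,70),(505,212)],38)
f('knob a',[(62,30)],73)
f('nut',[(304,142)],45); f('disc',[(295,149)],37)
f('board right',[(629,2),(585,368)],18); f('board left',[(95,50),(158,360)],18)
```

```text
sec left [[-1.2, 107.7], [-1.4, 26.2]]
sec right [[38.2, 107.7], [37.4, 26.1]]
fa outer [[64.2, 103.5], [65.1, 45.1]]
knob a [[-96.3, 110.2]]
nut [[-22.5, 75.1]]
disc [[-28.3, 72.4]]
board right [[118.0, 133.8], [119.3, -42.3]]
board left [[-119.6, 115.2], [-115.1, -37.1]]
```

```bash
python3 -m inch '[[[0,0,0.1,0,0,0,1],[0,0,0.2,0,0,0,1],[0,0,0.26,0,0,0,1],[0,0,0.3,0,0,0,1],[0,0,0.31,0,0,0,1],[0,0,0.32,0,0,0,1],[0,0,0.325,0,0,0,1],[0,0,0.33,0,0,0,1],[0,0,0.33,0,0,0,1],[0,0,0.33,0,0,0,1]]]'
```

```text
time: 16.7
tool_pos: [586.0, -236.9, 23.9]
tcp_rot: [3.141, -0.0, 0.269]
contact_force: [0.4, 0.3, -1.0]
grip_width: 39.8
```

```bash
python3 -m inch '[[[0,0,0.003,0,0,0,1],[0,0,0.006,0,0,0,1],[0,0,0.006,0,0,0,1],[0,-0.01,0.006,0,0,0,1],[0,-0.02,0.006,0,0,0,1],[0,-0.03,0.006,0,0,0,1],[0,-0.035,0.006,0,0,0,1],[0,-0.038,0.006,0,0,0,1],[0,-0.038,0.006,0,0,0,1],[0,-0.038,0.006,0,0,0,1]]]'; python3 -c "
from h import *
o=bot.get_obs();print(fx(o['tool_pos']),o['tool_pos'][2],o['contact_force'][:2]@UX,o['contact_force'][:2]@UY,o['contact_force'][2])"
```

```text
time: 17.95
tool_pos: [584.4, -229.8, 23.1]
tcp_rot: [3.14, -0.001, 0.269]
contact_force: [0.8, -3.5, 6.4]
grip_width: 39.8
[[18.02681618 -1.6479413 ]] 23.071713882587108 -0.17574013768780014 -3.5529734284346377 6.390677204826025
```

```bash
python3 -m inch '[[[0,-0.004,0,0,0,0,1],[0,-0.008,0,0,0,0,1],[0,-0.012,0,0,0,0,1],[0,-0.015,0,0,0,0,1],[0,-0.015,0,0,0,0,1],[0.004,-0.015,0,0,0,0,1],[0.008,-0.015,0,0,0,0,1],[0.011,-0.015,0,0,0,0,1],[0.011,-0.015,0,0,0,0,1],[0.011,-0.015,0,0,0,0,1]]]'; python3 -c "
from h import *
o=bot.get_obs();print(fx(o['tool_pos']),o['tool_pos'][2],o['contact_force'][:2]@UX,o['contact_force'][:2]@UY,o['contact_force'][2],o['tcp_rot'])"
```

```text
time: 19.2
tool_pos: [584.5, -228.1, 23.1]
tcp_rot: [3.139, 0.002, 0.269]
contact_force: [-4.2, -9.3, 6.8]
grip_width: 39.9
[[18.51735112  0.02193556]] 23.07552586140889 -6.495717205264483 -7.801749183508365 6.7799017619979285 [3.13892910e+00 1.63341181e-03 2.69342452e-01]
```

```bash
python3 -m inch '[[[0.003,0,0,0,0,0,1],[0.006,0,0,0,0,0,1],[0.006,-0.003,0,0,0,0,1],[0.006,-0.006,0,0,0,0,1],[0.006,-0.006,0,0,0,0,1],[0.006,-0.006,0,0,0,0,1],[0.006,-0.006,0,0,0,0,1],[0.006,-0.006,0,0,0,0,1],[0.006,-0.006,0,0,0,0,1],[0.006,-0.006,0,0,0,0,1]]]'; python3 -c "
from h import *
o=bot.get_obs();print(fx(o['tool_pos']),o['tool_pos'][2],o['contact_force'][:2]@UX,o['contact_force'][:2]@UY,o['contact_force'][2],o['tcp_rot'],o['moment'])"
```

```text
time: 20.45
tool_pos: [585.3, -227.9, 23.1]
tcp_rot: [3.137, 0.002, 0.27]
contact_force: [-5.2, -14.2, 5.4]
grip_width: 39.7
[[19.34473977  0.02348459]] 23.105110365191162 -8.772820289860684 -12.344384886092406 5.380870073209056 [3.13709638e+00 1.94590487e-03 2.69737987e-01] [-2.1043586   0.91573558  0.5599324 ]
```

```bash
python3 -m inch '[[[0,0.005,0,0,0,0,1],[0,0.01,-0.001,0,0,0,1],[0.004,0.01,-0.002,0,0,0,1],[0.008,0.01,-0.002,0,0,0,1],[0.011,0.01,-0.002,0,0,0,1],[0.011,0.01,-0.002,0,0,0,1],[0.011,0.01,-0.002,0,0,0,1],[0.011,0.01,-0.002,0,0,0,1],[0.011,0.01,-0.002,0,0,0,1],[0.011,0.01,-0.002,0,0,0,1]]]'; python3 -c "
from h import *
o=bot.get_obs();print(fx(o['tool_pos']),o['tool_pos'][2],o['contact_force'][:2]@UX,o['contact_force'][:2]@UY,o['contact_force'][2],o['tcp_rot'],o['moment'])"
```

```text
time: 21.7
tool_pos: [585.9, -227.6, 23.1]
tcp_rot: [3.141, 0.006, 0.269]
contact_force: [-11.7, -9.9, 10.9]
grip_width: 40.1
[[20.01883538  0.05528109]] 23.12228241236083 -13.904704546791425 -6.377825798341965 10.889414909223028 [3.1413224  0.0055717  0.26937721] [-1.48473373  1.61449937  0.39724809]
```

```bash
python3 -m inch '[[[-0.006,0,-0.003,0,0,0,1],[-0.006,0,-0.003,0,0,0,0],[-0.006,0,-0.003,0,0,0,-0.35],[-0.006,0,-0.003,0,0,0,-0.35],[-0.006,0,-0.003,0,0,0,-0.35],[-0.006,0,-0.1,0,0,0,-0.35],[-0.006,0,-0.3,0,0,0,-0.35],[-0.006,0,-0.6,0,0,0,-0.35],[-0.006,0.1,-0.8,0,0,0,-0.5],[-0.006,0.2,-0.9,0,0,0,-0.5]]]'
python3 - <<'E'
from h import *
o=bot.get_obs(); print(o['tool_pos'],fx(o['tool_pos']),o['tcp_rot'],o['contact_force'])
np.save('w6.npy',np.r_[o['tool_pos'],o['tcp_rot']])
im=bot.capture('wrist')[:,:,::-1]; cv2.imwrite('pics/w6.png',im)
cv2.imwrite('pics/w6b.png',cv2.resize(im[:260],None,fx=1.56,fy=1.56))
im=bot.capture('scene')[:,:,::-1]; cv2.imwrite('pics/s6.png',cv2.resize(im[80:240,90:290],None,fx=3.5,fy=3.5,interpolation=cv2.INTER_CUBIC))
E
```

```text
time: 22.95
tool_pos: [599.2, -265.2, 206.4]
tcp_rot: [3.138, -0.003, 0.269]
contact_force: [-0.0, -0.0, -0.7]
grip_width: 68.6
[ 599.19037066 -265.17704724  206.37425617] [[ 22.78260496 -39.65933983]] [ 3.13841479 -0.00336715  0.2694073 ] [-0.04024061 -0.04274848 -0.67641854]
```

View pics/w6b.png

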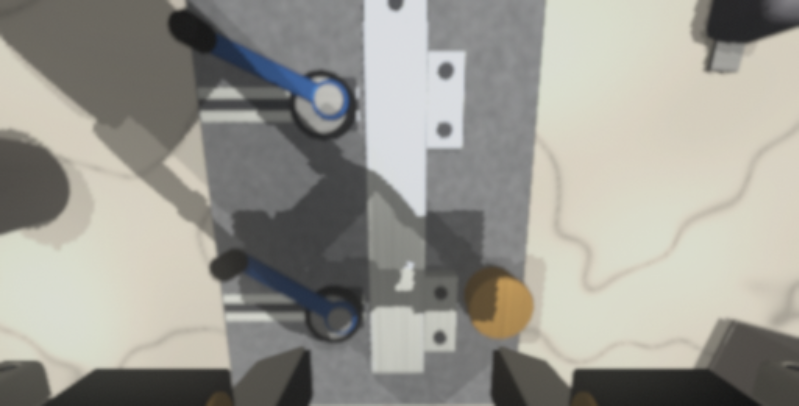

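View pics/s6.png

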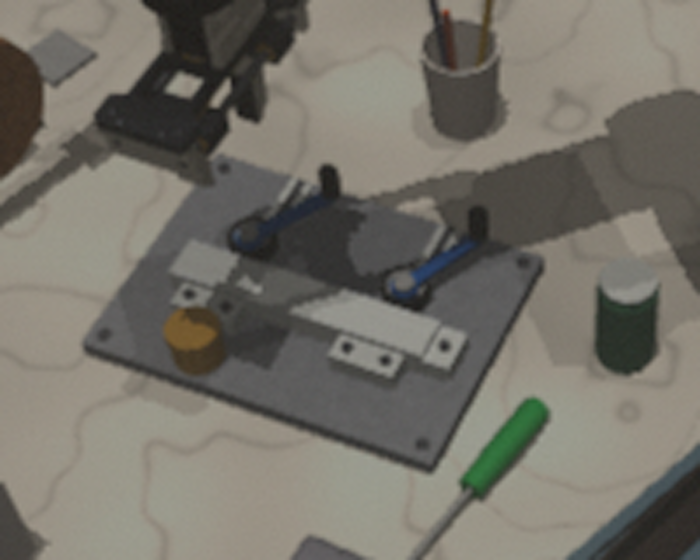

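Run:
```python
from h import *
w=np.load('w6.npy'); c=cam('wrist',dict(tool_pos=w[:3],tcp_rot=w[3:]))
f=lambda n,L,z:print(n,fx(toplane(c,[(u/1.56,v/1.56) for u,v in L],z)).round(1).tolist())
f('sec right',[(427,55),(424,370)],43);f('sec left',[(366,55),(371,370)],43)
f('nuts',[(329,98),(340,318)],45); f('knobs',[(186,26),(223,266)],73)
f('fence outer',[(465,52),(463,148),(457,310),(456,351)],38)
f('slot base a/b top right corner',[(358,86),(358,122)],22)
```

```text
sec right [[40.1, 99.3], [41.4, -119.8]]
sec left [[1.6, 99.3], [0.4, -119.7]]
nuts [[-22.6, 74.0], [-21.5, -76.3]]
knobs [[-97.2, 108.2], [-92.4, -30.1]]
fence outer [[64.7, 102.0], [65.7, 43.5], [65.8, -72.6], [66.2, -106.1]]
slot base a/b top right corner [[-5.7, 84.2], [-6.3, 61.1]]
```

```bash
cat >> h.py <<'E'
PIV=dict(a=(-22.5,75.),b=(-21.5,-75.))
def pose(k,j,D,z):
    ph=2.3562+j; r=np.array([np.cos(ph),np.sin(ph)]); t=np.array([-r[1],r[0]])
    P=np.array(PIV[k])+85*r-D*t
    return np.r_[wf(*P),z],YAW+ph+np.pi
def rows(L,base=None):
    o=bot.get_obs(); p=o['tool_pos'] if base is None else base[0]; R=Ro.from_euler('xyz',o['tcp_rot'] if base is None else [np.pi,0,base[1]])
    for k,j,D,z in L:
        q,y=pose(k,j,D,z); d=R.inv().apply(q-p)/200; rv=(R.inv()*Ro.from_euler('xyz',[np.pi,0,y])).as_rotvec()/np.deg2rad(45)
        print(j,d.round(3).tolist(),rv.round(3).tolist())
def tang(k,j):
    o=bot.get_obs(); ph=2.3562+j+YAW; r=np.array([np.cos(ph),np.sin(ph)]); t=np.array([-r[1],r[0]]); f=o['contact_force'][:2]
    p=fx(o['tool_pos'])[0]-np.array(PIV[k]); 
    # joint implied with contact offset 19
    n=np.hypot(*p); a=np.arctan2(p[1],p[0])+np.arcsin(19/n)
    print('t',round(o['time'],2),'fixt',fx(o['tool_pos']).round(2),'z',o['tool_pos'][2].round(1),'Ft %.2f Fr %.2f Fz %.2f'%(f@t,f@r,o['contact_force'][2]),'j~%.3f'%((a-2.3562)%(2*np.pi)),'yaw',o['tcp_rot'].round(3))
E
python3 - <<'E'
from h import *
rows([('b',.215,31,200),('b',.215,31,53)])
E
```

```text
0.215 [-0.495, -0.19, 0.025] [0.004, -0.007, 0.722]
0.215 [-0.498, -0.193, 0.76] [0.004, -0.007, 0.722]
```

```bash
python3 -m inch '[[[-0.25,-0.1,0,0,0,0.2,1],[-0.5,-0.19,0,0,0,0.42,1],[-0.5,-0.19,0.1,0,0,0.64,1],[-0.5,-0.19,0.3,0,0,0.722,1],[-0.5,-0.19,0.5,0,0,0.722,1],[-0.5,-0.19,0.65,0,0,0.722,1],[-0.5,-0.19,0.74,0,0,0.722,1],[-0.5,-0.19,0.74,0,0,0.722,1],[-0.5,-0.19,0.74,0,0,0.722,1],[-0.5,-0.19,0.74,0,0,0.722,1]]]'
python3 - <<'E'
from h import *
tang('b',.215)
rows([('b',.215,24,53)]+[('b',j,19,53) for j in (.215,.34,.46,.58,.7,.82,.94,1.06,1.13)])
E
```

```text
time: 24.3
tool_pos: [492.1, -254.7, 55.8]
tcp_rot: [3.141, -0.002, -0.298]
contact_force: [-0.4, -0.1, -0.4]
grip_width: 0.3
t 24.3 fixt [[-77.6   -0.97]] z 55.8 Ft 0.24 Fr 0.29 Fz -0.42 j~0.069 yaw [ 3.141e+00 -2.000e-03 -2.980e-01]
0.215 [0.011, 0.04, 0.014] [0.001, -0.002, 0.002]
0.215 [0.011, 0.065, 0.014] [0.001, -0.002, 0.002]
0.34 [0.002, 0.119, 0.014] [0.001, -0.002, -0.157]
0.46 [0.0, 0.171, 0.014] [0.001, -0.002, -0.31]
0.58 [0.005, 0.223, 0.014] [0.001, -0.002, -0.463]
0.7 [0.015, 0.274, 0.014] [0.001, -0.002, -0.616]
0.82 [0.032, 0.324, 0.014] [0.001, -0.002, -0.768]
0.94 [0.054, 0.371, 0.014] [0.001, -0.002, -0.921]
1.06 [0.082, 0.415, 0.014] [0.001, -0.002, -1.074]
1.13 [0.101, 0.439, 0.014] [0.001, -0.002, -1.163]
```

```bash
python3 -m inch '[[[0.011,0.04,0.014,0,0,0,1],[0.011,0.065,0.014,0,0,0,1],[0.002,0.119,0.014,0,0,-0.157,1],[0,0.171,0.014,0,0,-0.31,1],[0.005,0.223,0.014,0,0,-0.463,1],[0.015,0.274,0.014,0,0,-0.616,1],[0.032,0.324,0.014,0,0,-0.768,1],[0.054,0.371,0.014,0,0,-0.921,1],[0.067,0.393,0.014,0,0,-1,1],[0.067,0.393,0.014,0,0,-1,1]]]'
python3 - <<'E'
from h import *
tang('b',1.0)
rows([('b',j,19,53) for j in (1.0,1.08,1.16,1.24,1.28,1.32)])
E
```

```text
time: 25.55
tool_pos: [481.2, -334.2, 52.0]
tcp_rot: [-3.142, -0.0, 0.486]
contact_force: [-0.1, 0.0, 0.5]
grip_width: 0.5
t 25.55 fixt [[-109.35  -74.59]] z 52.0 Ft -0.05 Fr 0.04 Fz 0.48 j~0.999 yaw [-3.142 -0.     0.486]
1.0 [0.004, 0.001, -0.005] [-0.0, -0.0, 0.001]
1.08 [-0.003, 0.035, -0.005] [-0.0, -0.0, -0.101]
1.16 [-0.006, 0.069, -0.005] [-0.0, -0.0, -0.203]
1.24 [-0.007, 0.104, -0.005] [-0.0, -0.0, -0.305]
1.28 [-0.006, 0.122, -0.005] [-0.0, -0.0, -0.356]
1.32 [-0.005, 0.139, -0.005] [-0.0, -0.0, -0.407]
```

```bash
python3 -m inch '[[[-0.003,0.035,0,0,0,-0.101,1],[-0.006,0.069,0,0,0,-0.203,1],[-0.007,0.09,0,0,0,-0.26,1],[-0.007,0.104,0,0,0,-0.305,1],[-0.007,0.104,0,0,0,-0.305,1],[-0.007,0.104,0,0,0,-0.305,1],[-0.007,0.104,0,0,0,-0.305,1],[-0.007,0.104,0,0,0,-0.305,1],[-0.006,0.113,0,0,0,-0.33,1],[-0.006,0.122,0,0,0,-0.356,1]]]'
python3 - <<'E'
from h import *
tang('b',1.28)
im=bot.capture('scene')[:,:,::-1]; cv2.imwrite('pics/s7.png',cv2.resize(im[80:240,90:290],None,fx=3.5,fy=3.5,interpolation=cv2.INTER_CUBIC))
rows([('b',j,19,53) for j in (1.28,1.31,1.34,1.37,1.4,1.43,1.46,1.49,1.52,1.55)])
E
```

```text
time: 26.8
tool_pos: [491.5, -355.7, 52.0]
tcp_rot: [-3.141, 0.0, 0.767]
contact_force: [-4.5, -0.3, 0.2]
grip_width: 0.3
t 26.8 fixt [[-105.24  -98.13]] z 52.0 Ft -2.90 Fr 3.50 Fz 0.19 j~1.275 yaw [-3.141  0.     0.767]
1.28 [-0.001, 0.0, -0.005] [-0.0, 0.0, 0.004]
1.31 [-0.004, 0.013, -0.005] [-0.0, 0.0, -0.034]
1.34 [-0.006, 0.026, -0.005] [-0.0, 0.0, -0.073]
1.37 [-0.008, 0.039, -0.005] [-0.0, 0.0, -0.111]
1.4 [-0.01, 0.052, -0.005] [-0.0, 0.0, -0.149]
1.43 [-0.011, 0.065, -0.005] [-0.0, 0.0, -0.187]
1.46 [-0.012, 0.078, -0.005] [-0.0, 0.0, -0.225]
1.49 [-0.012, 0.091, -0.005] [-0.0, 0.0, -0.264]
1.52 [-0.012, 0.104, -0.005] [-0.0, 0.0, -0.302]
1.55 [-0.012, 0.117, -0.005] [-0.0, 0.0, -0.34]
```

View pics/s7.png

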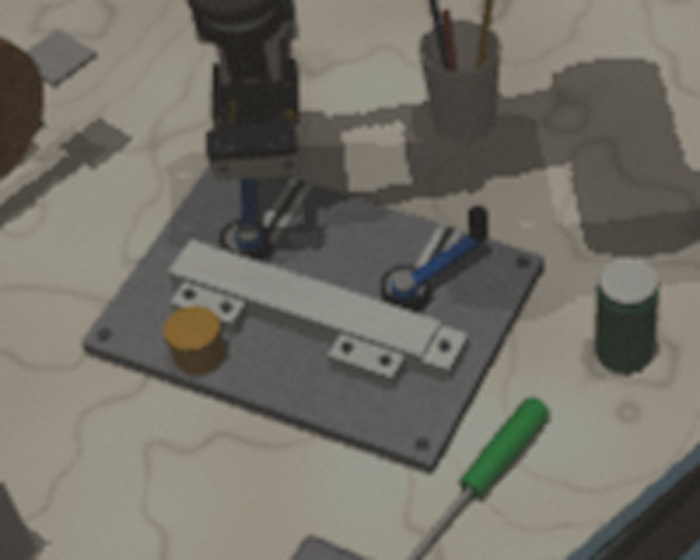

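```bash
python3 -m inch '[[[-0.002,0.009,0,0,0,-0.023,1],[-0.004,0.017,0,0,0,-0.046,1],[-0.006,0.026,0,0,0,-0.073,1],[-0.007,0.033,0,0,0,-0.092,1],[-0.008,0.039,0,0,0,-0.111,1],[-0.009,0.045,0,0,0,-0.13,1],[-0.01,0.052,0,0,0,-0.149,1],[-0.011,0.058,0,0,0,-0.168,1],[-0.011,0.065,0,0,0,-0.187,1],[-0.011,0.069,0,0,0,-0.2,1]]]'
python3 - <<'E'
from h import *
tang('b',1.44)
rows([('b',j,19,53) for j in (1.44,1.46,1.48,1.5,1.52,1.54,1.56,1.58,1.6)])
E
```

```text
time: 28.1
tool_pos: [499.9, -367.3, 52.1]
tcp_rot: [3.141, -0.0, 0.924]
contact_force: [-3.1, -0.7, -0.8]
grip_width: 0.5
t 28.1 fixt [[-100.24 -111.55]] z 52.1 Ft -2.08 Fr 2.47 Fz -0.83 j~1.441 yaw [ 3.141 -0.     0.924]
1.44 [-0.001, -0.0, -0.004] [0.0, -0.0, -0.001]
1.46 [-0.003, 0.008, -0.004] [0.0, -0.0, -0.026]
1.48 [-0.005, 0.017, -0.004] [0.0, -0.0, -0.052]
1.5 [-0.006, 0.025, -0.004] [0.0, -0.0, -0.077]
1.52 [-0.008, 0.034, -0.004] [0.0, -0.0, -0.103]
1.54 [-0.009, 0.043, -0.004] [0.0, -0.0, -0.128]
1.56 [-0.01, 0.051, -0.004] [0.0, -0.0, -0.154]
1.58 [-0.01, 0.06, -0.004] [0.0, -0.0, -0.179]
1.6 [-0.011, 0.069, -0.004] [0.0, -0.0, -0.205]
```

```bash
python3 -m inch '[[[-0.002,0.004,0,0,0,-0.013,1],[-0.003,0.008,0,0,0,-0.026,1],[-0.004,0.013,0,0,0,-0.04,1],[-0.005,0.017,0,0,0,-0.052,1],[-0.006,0.022,0,0,0,-0.065,1],[-0.006,0.025,0,0,0,-0.077,1],[-0.007,0.03,0,0,0,-0.09,1],[-0.008,0.034,0,0,0,-0.103,1],[-0.009,0.039,0,0,0,-0.116,1],[-0.009,0.043,0,0,0,-0.128,1]]]'
python3 - <<'E'
from h import *
tang('b',1.54)
rows([('b',j,19,53) for j in (1.54,1.56,1.58,1.6,1.62,1.64,1.66,1.68,1.7)])
E
```

```text
time: 29.35
tool_pos: [505.6, -374.0, 52.2]
tcp_rot: [3.141, -0.0, 1.025]
contact_force: [-2.5, 2.9, -0.4]
grip_width: 0.8
t 29.35 fixt [[ -96.46 -119.49]] z 52.2 Ft -3.65 Fr -1.17 Fz -0.37 j~1.541 yaw [ 3.141 -0.     1.025]
1.54 [0.0, -0.0, -0.004] [0.0, -0.0, -0.0]
1.56 [-0.001, 0.008, -0.004] [0.0, -0.0, -0.026]
1.58 [-0.003, 0.017, -0.004] [0.0, -0.0, -0.051]
1.6 [-0.004, 0.025, -0.004] [0.0, -0.0, -0.077]
1.62 [-0.006, 0.034, -0.004] [0.0, -0.0, -0.102]
1.64 [-0.007, 0.043, -0.004] [0.0, -0.0, -0.128]
1.66 [-0.008, 0.051, -0.004] [0.0, -0.0, -0.153]
1.68 [-0.009, 0.06, -0.004] [0.0, -0.0, -0.179]
1.7 [-0.009, 0.069, -0.004] [0.0, -0.0, -0.204]
```

```bash
python3 -m inch '[[[0,0.004,0,0,0,-0.013,1],[-0.001,0.008,0,0,0,-0.026,1],[-0.002,0.012,0,0,0,-0.038,1],[-0.003,0.017,0,0,0,-0.051,1],[-0.003,0.019,0,0,0,-0.058,1],[-0.004,0.021,0,0,0,-0.064,1],[-0.004,0.023,0,0,0,-0.07,1],[-0.004,0.025,0,0,0,-0.077,1],[-0.005,0.028,0,0,0,-0.083,1],[-0.005,0.03,0,0,0,-0.09,1]]]'
python3 - <<'E'
from h import *
tang('b',1.61)
rows([('b',j,19,53) for j in (1.61,1.63,1.65,1.67,1.69,1.71,1.73)])
E
```

```text
time: 30.6
tool_pos: [510.0, -377.9, 52.1]
tcp_rot: [-3.141, -0.0, 1.095]
contact_force: [-3.6, 2.4, 1.1]
grip_width: 0.4
t 30.6 fixt [[ -93.27 -124.43]] z 52.1 Ft -4.28 Fr -0.48 Fz 1.14 j~1.608 yaw [-3.141 -0.     1.095]
1.61 [0.0, 0.001, -0.004] [-0.0, -0.0, 0.0]
1.63 [-0.002, 0.009, -0.004] [-0.0, -0.0, -0.025]
1.65 [-0.003, 0.018, -0.004] [-0.0, -0.0, -0.051]
1.67 [-0.005, 0.026, -0.004] [-0.0, -0.0, -0.076]
1.69 [-0.006, 0.035, -0.004] [-0.0, -0.0, -0.102]
1.71 [-0.007, 0.044, -0.004] [-0.0, -0.0, -0.127]
1.73 [-0.008, 0.052, -0.004] [-0.0, -0.0, -0.153]
```

```bash
python3 -m inch '[[[0,0.003,0,0,0,-0.006,1],[-0.001,0.005,0,0,0,-0.013,1],[-0.002,0.008,0,0,0,-0.019,1],[-0.002,0.009,0,0,0,-0.025,1],[-0.002,0.012,0,0,0,-0.032,1],[-0.003,0.014,0,0,0,-0.038,1],[-0.003,0.016,0,0,0,-0.045,1],[-0.003,0.018,0,0,0,-0.051,1],[-0.004,0.02,0,0,0,-0.057,1],[-0.004,0.022,0,0,0,-0.064,1]]]'
python3 - <<'E'
from h import *
tang('b',1.66)
rows([('b',j,19,53) for j in (1.66,1.68,1.7,1.72,1.74,1.76)])
E
```

```text
time: 31.85
tool_pos: [512.5, -380.1, 52.0]
tcp_rot: [-3.139, -0.0, 1.145]
contact_force: [-7.7, 4.0, 2.8]
grip_width: 0.7
t 31.85 fixt [[ -91.44 -127.28]] z 52.0 Ft -8.63 Fr -0.48 Fz 2.84 j~1.647 yaw [-3.139 -0.     1.145]
1.66 [-0.0, 0.006, -0.005] [-0.004, -0.0, 0.0]
1.68 [-0.002, 0.014, -0.005] [-0.004, -0.0, -0.025]
1.7 [-0.004, 0.023, -0.005] [-0.004, -0.0, -0.051]
1.72 [-0.005, 0.031, -0.005] [-0.004, -0.001, -0.076]
1.74 [-0.006, 0.04, -0.005] [-0.004, -0.001, -0.101]
1.76 [-0.008, 0.049, -0.005] [-0.004, -0.001, -0.127]
```

```bash
python3 -m inch '[[[0,-0.03,0,0,0,0,1],[0,-0.08,-0.05,0,0,0,1],[0,-0.1,-0.3,0,0,0.1,1],[0,-0.1,-0.5,0,0,0.3,1],[0,-0.2,-0.5,0,0,0.5,1],[0,-0.4,-0.5,0,0,0.7,1],[0,-0.6,-0.5,0,0,0.9,1],[0,-0.6,-0.5,0,0,1,1],[0,-0.6,-0.5,0,0,1,1],[0,-0.6,-0.5,0,0,1,1]]]'
python3 - <<'E'
from h import *
o=bot.get_obs(); print(o['tool_pos'],fx(o['tool_pos']),o['tcp_rot'],o['contact_force'])
im=bot.capture('wrist')[:,:,::-1]; cv2.imwrite('pics/w8.png',im);np.save('w8.npy',np.r_[o['tool_pos'],o['tcp_rot']])
rows([('a',.35,31,150),('a',.35,31,53)])
E
```

```text
time: 33.1
tool_pos: [404.8, -331.4, 152.7]
tcp_rot: [3.14, -0.001, 0.361]
contact_force: [0.3, -0.7, -0.2]
grip_width: 0.7
[ 404.79107702 -331.43761473  152.66231888] [[-182.25384093  -51.55908897]] [ 3.14006601e+00 -7.38068520e-04  3.61374817e-01] [ 0.32364759 -0.71471805 -0.18944836]
0.35 [0.563, -0.905, 0.011] [0.001, -0.001, 0.67]
0.35 [0.563, -0.905, 0.496] [0.001, -0.001, 0.67]
```

View pics/w8.png

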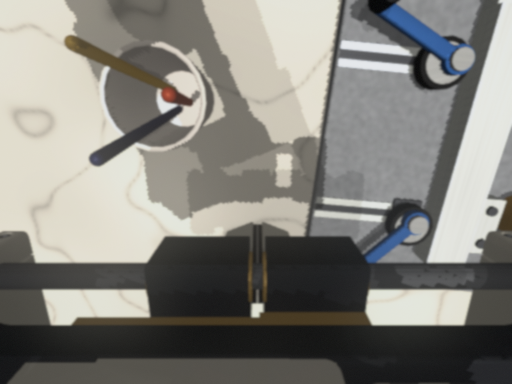

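```bash
python3 -m inch '[[[0.28,-0.1,0,0,0,0.15,1],[0.45,-0.35,0,0,0,0.35,1],[0.563,-0.62,0,0,0,0.55,1],[0.563,-0.85,0,0,0,0.67,1],[0.563,-0.905,0.05,0,0,0.67,1],[0.563,-0.905,0.3,0,0,0.67,1],[0.563,-0.905,0.47,0,0,0.67,1],[0.563,-0.905,0.495,0,0,0.67,1],[0.563,-0.905,0.495,0,0,0.67,1],[0.563,-0.905,0.495,0,0,0.67,1]]]'
python3 - <<'E'
from h import *
tang('a',.35)
rows([('a',.35,25,53)]+[('a',j,19,53) for j in (.36,.46,.58,.7,.82,.94,1.06,1.12)])
E
```

```text
time: 34.4
tool_pos: [447.1, -122.7, 54.3]
tcp_rot: [3.141, -0.003, -0.166]
contact_force: [-0.4, -0.7, 0.2]
grip_width: 0.7
t 34.4 fixt [[-85.71 138.28]] z 54.3 Ft 0.72 Fr 0.24 Fz 0.19 j~0.214 yaw [ 3.141e+00 -3.000e-03 -1.660e-01]
0.35 [-0.005, 0.029, 0.007] [0.001, -0.003, -0.002]
0.36 [-0.006, 0.063, 0.007] [0.001, -0.003, -0.015]
0.46 [-0.013, 0.106, 0.007] [0.001, -0.003, -0.142]
0.58 [-0.015, 0.158, 0.007] [0.001, -0.003, -0.295]
0.7 [-0.011, 0.21, 0.007] [0.002, -0.003, -0.448]
0.82 [-0.002, 0.261, 0.007] [0.002, -0.003, -0.6]
0.94 [0.014, 0.311, 0.007] [0.002, -0.003, -0.753]
1.06 [0.036, 0.358, 0.007] [0.002, -0.003, -0.906]
1.12 [0.049, 0.381, 0.007] [0.002, -0.003, -0.982]
```

```bash
python3 -m inch '[[[-0.005,0.029,0.007,0,0,0,1],[-0.006,0.063,0.007,0,0,-0.015,1],[-0.013,0.106,0.007,0,0,-0.142,1],[-0.015,0.158,0.007,0,0,-0.295,1],[-0.011,0.21,0.007,0,0,-0.448,1],[-0.002,0.261,0.007,0,0,-0.6,1],[0.014,0.311,0.007,0,0,-0.753,1],[0.036,0.358,0.007,0,0,-0.906,1],[0.045,0.374,0.007,0,0,-0.96,1],[0.049,0.381,0.007,0,0,-0.982,1]]]'
python3 - <<'E'
from h import *
tang('a',1.12)
rows([('a',j,19,53) for j in (1.12,1.18,1.24,1.28,1.32,1.36,1.4)])
E
```

```text
time: 35.65
tool_pos: [442.7, -198.9, 51.9]
tcp_rot: [-3.141, -0.0, 0.605]
contact_force: [-1.2, 3.7, 2.5]
grip_width: 0.3
t 35.65 fixt [[-110.25   66.05]] z 51.9 Ft -3.76 Fr -1.11 Fz 2.48 j~1.104 yaw [-3.141 -0.     0.605]
1.12 [0.004, 0.007, -0.006] [-0.001, -0.0, -0.0]
1.18 [-0.001, 0.032, -0.006] [-0.001, -0.0, -0.077]
1.24 [-0.004, 0.058, -0.006] [-0.001, -0.0, -0.153]
1.28 [-0.006, 0.076, -0.006] [-0.001, -0.0, -0.204]
1.32 [-0.006, 0.093, -0.006] [-0.001, -0.0, -0.255]
1.36 [-0.006, 0.111, -0.006] [-0.001, -0.0, -0.306]
1.4 [-0.006, 0.128, -0.006] [-0.001, -0.0, -0.357]
```

```bash
python3 -m inch '[[[0.002,0.01,0,0,0,-0.02,1],[0.001,0.02,0,0,0,-0.04,1],[0,0.03,0,0,0,-0.07,1],[-0.002,0.04,0,0,0,-0.1,1],[-0.003,0.05,0,0,0,-0.13,1],[-0.004,0.058,0,0,0,-0.153,1],[-0.005,0.066,0,0,0,-0.178,1],[-0.006,0.074,0,0,0,-0.2,1],[-0.006,0.08,0,0,0,-0.22,1],[-0.006,0.085,0,0,0,-0.23,1]]]'
python3 - <<'E'
from h import *
tang('a',1.3)
rows([('a',j,19,53) for j in (1.3,1.32,1.34,1.36,1.38,1.4,1.42,1.44,1.46)])
E
```

```text
time: 36.9
tool_pos: [451.7, -213.6, 51.6]
tcp_rot: [-3.141, 0.0, 0.786]
contact_force: [-5.0, -1.5, -0.7]
grip_width: 0.4
t 36.9 fixt [[-105.55   49.5 ]] z 51.6 Ft -2.48 Fr 4.54 Fz -0.70 j~1.304 yaw [-3.141  0.     0.786]
1.3 [-0.001, -0.002, -0.007] [-0.0, 0.0, 0.001]
1.32 [-0.003, 0.007, -0.007] [-0.0, 0.0, -0.024]
1.34 [-0.004, 0.015, -0.007] [-0.0, 0.0, -0.049]
1.36 [-0.006, 0.024, -0.007] [-0.0, 0.0, -0.075]
1.38 [-0.007, 0.033, -0.007] [-0.0, 0.0, -0.1]
1.4 [-0.008, 0.041, -0.007] [-0.0, 0.0, -0.126]
1.42 [-0.009, 0.05, -0.007] [-0.0, 0.0, -0.151]
1.44 [-0.01, 0.059, -0.007] [-0.0, 0.0, -0.177]
1.46 [-0.011, 0.067, -0.007] [-0.0, 0.0, -0.202]
```

```bash
python3 -m inch '[[[-0.003,0.007,0,0,0,-0.024,1],[-0.004,0.015,0,0,0,-0.049,1],[-0.005,0.02,0,0,0,-0.062,1],[-0.006,0.024,0,0,0,-0.075,1],[-0.006,0.029,0,0,0,-0.088,1],[-0.007,0.033,0,0,0,-0.1,1],[-0.008,0.037,0,0,0,-0.113,1],[-0.008,0.041,0,0,0,-0.126,1],[-0.009,0.046,0,0,0,-0.139,1],[-0.009,0.05,0,0,0,-0.151,1]]]'
python3 - <<'E'
from h import *
tang('a',1.42)
rows([('a',j,19,53) for j in (1.42,1.44,1.46,1.48,1.5,1.52,1.54,1.56,1.58)])
E
```

```text
time: 38.15
tool_pos: [457.7, -221.8, 51.7]
tcp_rot: [3.141, -0.0, 0.905]
contact_force: [-4.8, 0.6, -3.1]
grip_width: 0.3
t 38.15 fixt [[-102.03   39.93]] z 51.7 Ft -4.10 Fr 2.50 Fz -3.10 j~1.421 yaw [ 3.141 -0.     0.905]
1.42 [-0.001, -0.0, -0.006] [0.0, -0.0, -0.001]
1.44 [-0.003, 0.008, -0.006] [0.0, -0.0, -0.026]
1.46 [-0.004, 0.017, -0.006] [0.0, -0.0, -0.052]
1.48 [-0.006, 0.025, -0.006] [0.0, -0.0, -0.077]
1.5 [-0.007, 0.034, -0.006] [0.0, -0.0, -0.102]
1.52 [-0.008, 0.042, -0.006] [0.0, -0.0, -0.128]
1.54 [-0.009, 0.051, -0.006] [0.0, -0.0, -0.153]
1.56 [-0.01, 0.06, -0.006] [0.0, -0.0, -0.179]
1.58 [-0.01, 0.068, -0.006] [0.0, -0.0, -0.204]
```

```bash
python3 -m inch '[[[-0.001,0.004,0,0,0,-0.013,1],[-0.003,0.008,0,0,0,-0.026,1],[-0.003,0.012,0,0,0,-0.039,1],[-0.004,0.017,0,0,0,-0.052,1],[-0.005,0.021,0,0,0,-0.065,1],[-0.006,0.025,0,0,0,-0.077,1],[-0.006,0.028,0,0,0,-0.085,1],[-0.007,0.03,0,0,0,-0.09,1],[-0.007,0.032,0,0,0,-0.096,1],[-0.007,0.034,0,0,0,-0.102,1]]]'
python3 - <<'E'
from h import *
tang('a',1.5)
rows([('a',j,19,53) for j in (1.5,1.52,1.54,1.56,1.58,1.6)])
E
```

```text
time: 39.4
tool_pos: [462.1, -227.1, 51.8]
tcp_rot: [3.141, -0.0, 0.984]
contact_force: [-2.0, 2.8, -1.2]
grip_width: 0.6
t 39.4 fixt [[-99.13  33.64]] z 51.8 Ft -3.19 Fr -1.24 Fz -1.21 j~1.500 yaw [ 3.141 -0.     0.984]
1.5 [-0.0, -0.0, -0.006] [0.0, -0.0, -0.001]
1.52 [-0.002, 0.008, -0.006] [0.0, -0.0, -0.026]
1.54 [-0.003, 0.017, -0.006] [0.0, -0.0, -0.052]
1.56 [-0.005, 0.026, -0.006] [0.0, -0.0, -0.077]
1.58 [-0.006, 0.034, -0.006] [0.0, -0.0, -0.103]
1.6 [-0.007, 0.043, -0.006] [0.0, -0.0, -0.128]
```

Still free. On to about 1.58.

```bash
python3 -m inch '[[[-0.001,0.004,0,0,0,-0.013,1],[-0.002,0.008,0,0,0,-0.026,1],[-0.002,0.012,0,0,0,-0.039,1],[-0.003,0.017,0,0,0,-0.052,1],[-0.004,0.021,0,0,0,-0.065,1],[-0.005,0.026,0,0,0,-0.077,1],[-0.005,0.028,0,0,0,-0.085,1],[-0.005,0.03,0,0,0,-0.09,1],[-0.006,0.032,0,0,0,-0.097,1],[-0.006,0.034,0,0,0,-0.103,1]]]'
python3 - <<'E'
from h import *
tang('a',1.58)
rows([('a',j,19,53) for j in (1.58,1.6,1.62,1.64,1.66,1.68)])
E
```

```text
time: 40.65
tool_pos: [467.1, -231.9, 51.8]
tcp_rot: [3.141, -0.0, 1.065]
contact_force: [-1.2, 1.5, -1.2]
grip_width: 0.3
t 40.65 fixt [[-95.63  27.73]] z 51.8 Ft -1.80 Fr -0.69 Fz -1.21 j~1.579 yaw [ 3.141 -0.     1.065]
1.58 [-0.0, 0.0, -0.006] [0.0, -0.0, 0.0]
1.6 [-0.002, 0.009, -0.006] [0.0, -0.0, -0.025]
1.62 [-0.004, 0.017, -0.006] [0.0, -0.0, -0.051]
1.64 [-0.005, 0.026, -0.006] [0.0, -0.0, -0.076]
1.66 [-0.006, 0.035, -0.006] [0.0, -0.0, -0.102]
1.68 [-0.008, 0.043, -0.006] [0.0, -0.0, -0.127]
```

```bash
python3 -m inch '[[[-0.001,0.004,0,0,0,-0.013,1],[-0.002,0.009,0,0,0,-0.025,1],[-0.003,0.013,0,0,0,-0.038,1],[-0.004,0.017,0,0,0,-0.051,1],[-0.004,0.021,0,0,0,-0.063,1],[-0.005,0.026,0,0,0,-0.076,1],[-0.005,0.028,0,0,0,-0.083,1],[-0.006,0.03,0,0,0,-0.09,1],[-0.006,0.032,0,0,0,-0.096,1],[-0.006,0.035,0,0,0,-0.102,1]]]'
python3 - <<'E'
from h import *
tang('a',1.66)
rows([('a',j,19,53) for j in (1.66,1.68,1.7,1.72,1.74,1.76)])
E
```

```text
time: 41.9
tool_pos: [472.6, -236.4, 51.7]
tcp_rot: [3.142, 0.0, 1.145]
contact_force: [-2.7, 1.9, -0.9]
grip_width: 0.5
t 41.9 fixt [[-91.54  21.96]] z 51.7 Ft -3.28 Fr -0.64 Fz -0.90 j~1.660 yaw [3.142 0.    1.145]
1.66 [-0.0, -0.0, -0.006] [0.0, 0.0, 0.0]
1.68 [-0.002, 0.008, -0.006] [0.0, 0.0, -0.025]
1.7 [-0.004, 0.017, -0.006] [0.0, 0.0, -0.051]
1.72 [-0.005, 0.025, -0.006] [0.0, 0.0, -0.076]
1.74 [-0.006, 0.034, -0.006] [0.0, 0.0, -0.101]
1.76 [-0.008, 0.043, -0.006] [0.0, 0.0, -0.127]
```

```bash
python3 -m inch '[[[-0.001,0.004,0,0,0,-0.013,1],[-0.002,0.008,0,0,0,-0.025,1],[-0.003,0.013,0,0,0,-0.038,1],[-0.004,0.017,0,0,0,-0.051,1],[-0.004,0.021,0,0,0,-0.063,1],[-0.005,0.025,0,0,0,-0.076,1],[-0.005,0.028,0,0,0,-0.083,1],[-0.006,0.03,0,0,0,-0.09,1],[-0.006,0.032,0,0,0,-0.095,1],[-0.006,0.034,0,0,0,-0.101,1]]]'
python3 - <<'E'
from h import *
tang('a',1.74)
rows([('a',j,19,53) for j in (1.74,1.76,1.78,1.8,1.82,1.84)])
E
```

```text
time: 43.15
tool_pos: [477.5, -239.9, 51.6]
tcp_rot: [-3.14, -0.0, 1.225]
contact_force: [-6.5, 2.6, 1.9]
grip_width: 0.0
t 43.15 fixt [[-87.74  17.17]] z 51.6 Ft -6.94 Fr -0.21 Fz 1.90 j~1.730 yaw [-3.14  -0.     1.225]
1.74 [-0.001, 0.004, -0.007] [-0.002, -0.0, -0.0]
1.76 [-0.002, 0.013, -0.007] [-0.002, -0.0, -0.026]
1.78 [-0.004, 0.021, -0.007] [-0.002, -0.0, -0.051]
1.8 [-0.005, 0.03, -0.007] [-0.002, -0.0, -0.077]
1.82 [-0.007, 0.038, -0.007] [-0.002, -0.0, -0.102]
1.84 [-0.008, 0.047, -0.007] [-0.002, -0.0, -0.128]
```

```bash
python3 -m inch '[[[0,0.002,0,0,0,-0.005,1],[-0.001,0.004,0,0,0,-0.01,1],[-0.001,0.006,0,0,0,-0.015,1],[-0.002,0.008,0,0,0,-0.02,1],[-0.002,0.008,0,0,0,-0.02,1],[-0.002,0.008,0,0,0,-0.02,1],[-0.002,0.008,0,0,0,-0.02,1],[-0.002,0.008,0,0,0,-0.02,1],[-0.002,0.008,0,0,0,-0.02,1],[-0.002,0.008,0,0,0,-0.02,1]]]'
python3 - <<'E'
from h import *
tang('a',1.75)
E
```

```text
time: 44.4
tool_pos: [478.4, -240.6, 51.6]
tcp_rot: [-3.139, -0.0, 1.24]
contact_force: [-6.9, 3.6, 2.6]
grip_width: 0.5
t 44.4 fixt [[-87.02  16.29]] z 51.6 Ft -7.73 Fr -1.13 Fz 2.64 j~1.743 yaw [-3.139 -0.     1.24 ]
```

```bash
python3 -m inch '[[[0,-0.03,0,0,0,0,1],[0,-0.07,-0.05,0,0,0,1],[0,-0.07,-0.3,0,0,0.1,1],[0,-0.07,-0.55,0,0,0.3,1],[0,0,-0.7,0,0,0.5,1],[-0.2,0.2,-0.7,0,0,0.7,1],[-0.35,0.35,-0.7,0,0,0.9,1],[-0.45,0.4,-0.7,0,0,1,1],[-0.45,0.4,-0.7,0,0,1,1],[-0.45,0.4,-0.7,0,0,1,1]]]'
python3 - <<'E'
from h import *
o=bot.get_obs(); print(o['tool_pos'],fx(o['tool_pos']),o['tcp_rot'],o['contact_force'])
np.save('w9.npy',np.r_[o['tool_pos'],o['tcp_rot']])
im=bot.capture('wrist')[:,:,::-1]; cv2.imwrite('pics/w9.png',im);cv2.imwrite('pics/w9b.png',cv2.resize(im[:260],None,fx=1.56,fy=1.56))
im=bot.capture('scene')[:,:,::-1]; cv2.imwrite('pics/s9.png',cv2.resize(im[80:240,90:290],None,fx=3.5,fy=3.5,interpolation=cv2.INTER_CUBIC))
rows([('b',1.5,31,150),('b',1.5,31,53)])
E
```

```text
time: 45.65
tool_pos: [525.9, -351.5, 192.2]
tcp_rot: [3.141, -0.0, 0.456]
contact_force: [-0.2, 0.5, 0.1]
grip_width: 0.7
[ 525.93370448 -351.51997409  192.20696496] [[ -70.88389303 -103.28502106]] [ 3.14137397e+00 -4.75936973e-04  4.56301375e-01] [-0.1696416   0.51485283  0.08893977]
1.5 [-0.178, -0.012, 0.211] [0.001, -0.0, -0.673]
1.5 [-0.178, -0.012, 0.696] [0.001, -0.0, -0.673]
```

View pics/w9b.png

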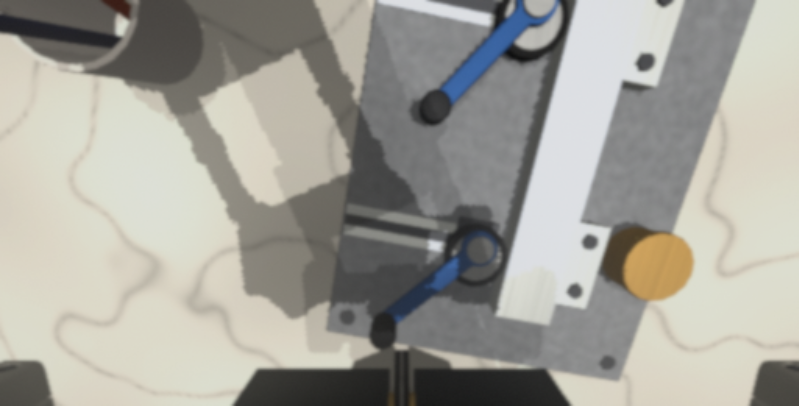

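View pics/s9.png

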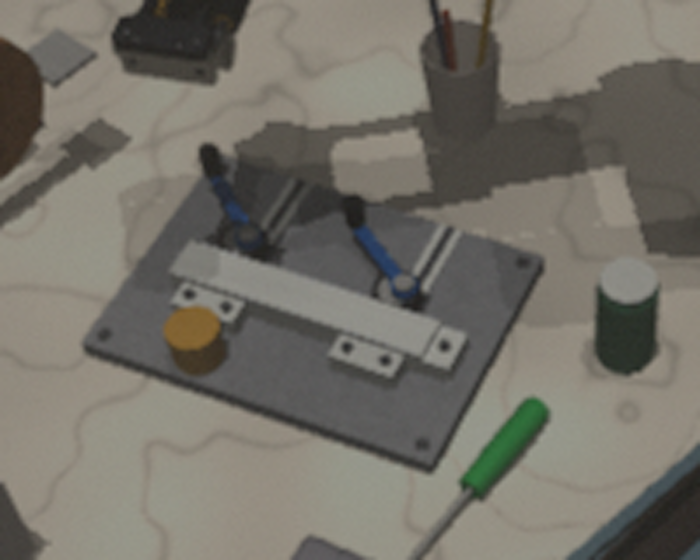

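Run:
```python
from h import *
w=np.load('w9.npy'); c=cam('wrist',dict(tool_pos=w[:3],tcp_rot=w[3:]))
g=lambda L,z:fx(toplane(c,[(u/1.56,v/1.56) for u,v in L],z))
k=g([(434,106),(381,331)],73); print('knobs',k.round(1))
for n,p in zip('ab',k):
    v=p-np.array(PIV[n]); print(n,np.hypot(*v).round(1),((np.arctan2(v[1],v[0])-2.3562)%(2*np.pi)).round(3))
print('sec L',g([(572,5),(498,312)],43).round(1),'R',g([(627,60),(550,325)],43).round(1),'fence top outer',g([(684,10),(656,86),(610,226),(586,307)],38).round(1))
```

```text
knobs [[ -72.     3.5]
 [ -77.9 -135.2]]
a 86.9 1.75
b 82.4 1.603
sec L [[  -2.3   75.7]
 [   2.  -117.4]] R [[  39.    53.8]
 [  40.9 -120. ]] fence top outer [[  65.7   87.3]
 [  63.7   44.5]
 [  63.1  -44.6]
 [  64.6 -103.5]]
```

```bash
python3 -m inch '[[[-0.1,-0.01,0.05,0,0,-0.2,1],[-0.178,-0.012,0.15,0,0,-0.42,1],[-0.178,-0.012,0.35,0,0,-0.64,1],[-0.178,-0.012,0.55,0,0,-0.673,1],[-0.178,-0.012,0.68,0,0,-0.673,1],[-0.178,-0.012,0.7,0,0,-0.673,1],[-0.178,-0.012,0.7,0,0,-0.673,1],[-0.178,-0.012,0.7,0,0,-0.673,1],[-0.178,-0.012,0.7,0,0,-0.673,1],[-0.178,-0.012,0.7,0,0,-0.673,1]]]'
python3 - <<'E'
from h import *
tang('b',1.5)
rows([('b',1.55,23,52)]+[('b',j,19,52) for j in (1.55,1.57,1.59,1.61,1.63,1.65)])
E
```

```text
time: 47.0
tool_pos: [493.2, -365.9, 52.4]
tcp_rot: [3.141, 0.0, 0.983]
contact_force: [-0.1, -0.0, 0.4]
grip_width: 0.5
t 47.0 fixt [[-106.22 -108.39]] z 52.4 Ft -0.04 Fr 0.08 Fz 0.36 j~1.371 yaw [3.141 0.    0.983]
1.55 [-0.001, 0.058, 0.002] [0.001, 0.0, -0.066]
1.55 [0.0, 0.078, 0.002] [0.001, 0.0, -0.066]
1.57 [-0.001, 0.086, 0.002] [0.001, 0.0, -0.091]
1.59 [-0.002, 0.095, 0.002] [0.001, 0.0, -0.117]
1.61 [-0.003, 0.104, 0.002] [0.001, 0.0, -0.142]
1.63 [-0.004, 0.112, 0.002] [0.001, 0.0, -0.168]
1.65 [-0.005, 0.121, 0.002] [0.001, 0.0, -0.193]
```

```bash
python3 -m inch '[[[0,0.04,0,0,0,-0.04,1],[0,0.065,0,0,0,-0.066,1],[0,0.078,0,0,0,-0.066,1],[-0.001,0.086,0,0,0,-0.091,1],[-0.002,0.095,0,0,0,-0.117,1],[-0.002,0.1,0,0,0,-0.13,1],[-0.003,0.104,0,0,0,-0.142,1],[-0.003,0.107,0,0,0,-0.15,1],[-0.003,0.109,0,0,0,-0.16,1],[-0.003,0.109,0,0,0,-0.16,1]]]'
python3 - <<'E'
from h import *
tang('b',1.62)
rows([('b',j,19,52) for j in (1.62,1.63,1.64,1.65,1.66)])
E
```

```text
time: 48.25
tool_pos: [510.9, -378.3, 51.8]
tcp_rot: [3.141, -0.0, 1.109]
contact_force: [-0.2, 0.7, -0.3]
grip_width: 0.6
t 48.25 fixt [[ -92.55 -125.09]] z 51.8 Ft -0.45 Fr -0.55 Fz -0.33 j~1.620 yaw [ 3.141 -0.     1.109]
1.62 [-0.001, 0.0, -0.001] [0.0, -0.0, 0.005]
1.63 [-0.002, 0.004, -0.001] [0.0, -0.0, -0.008]
1.64 [-0.003, 0.009, -0.001] [0.0, -0.0, -0.02]
1.65 [-0.004, 0.013, -0.001] [0.0, -0.0, -0.033]
1.66 [-0.004, 0.017, -0.001] [0.0, -0.0, -0.046]
```

```bash
python3 -m inch '[[[-0.002,0.004,0,0,0,-0.008,1],[-0.003,0.009,0,0,0,-0.02,1],[-0.004,0.013,0,0,0,-0.033,1],[-0.004,0.015,0,0,0,-0.04,1],[-0.004,0.017,0,0,0,-0.046,1],[-0.004,0.017,0,0,0,-0.046,1],[-0.004,0.017,0,0,0,-0.046,1],[-0.004,0.017,0,0,0,-0.046,1],[-0.004,0.017,0,0,0,-0.046,1],[-0.004,0.017,0,0,0,-0.046,1]]]'
python3 - <<'E'
from h import *
tang('b',1.66)
E
```

```text
time: 49.5
tool_pos: [512.6, -380.1, 51.6]
tcp_rot: [-3.139, -0.0, 1.145]
contact_force: [-5.3, 2.3, 2.3]
grip_width: 0.3
t 49.5 fixt [[ -91.4  -127.21]] z 51.6 Ft -5.73 Fr 0.09 Fz 2.26 j~1.646 yaw [-3.139 -0.     1.145]
```

```bash
python3 -m inch '[[[0,0.002,0,0,0,-0.005,1],[0,0.004,0,0,0,-0.01,1],[-0.001,0.006,0,0,0,-0.015,1],[-0.001,0.007,0,0,0,-0.02,1],[-0.001,0.007,0,0,0,-0.02,1],[-0.001,0.007,0,0,0,-0.02,1],[-0.001,0.007,0,0,0,-0.02,1],[-0.001,0.007,0,0,0,-0.02,1],[-0.001,0.007,0,0,0,-0.02,1],[-0.001,0.007,0,0,0,-0.02,1]]]'
python3 - <<'E'
from h import *
tang('b',1.67)
E
```

```text
time: 50.75
tool_pos: [512.9, -380.5, 51.6]
tcp_rot: [-3.137, -0.001, 1.161]
contact_force: [-8.4, 3.5, 4.5]
grip_width: 0.6
t 50.75 fixt [[ -91.16 -127.72]] z 51.6 Ft -9.09 Fr 0.20 Fz 4.50 j~1.653 yaw [-3.137e+00 -1.000e-03  1.161e+00]
```

```bash
python3 -m inch '[[[0,-0.03,0,0,0,0,1],[0,-0.07,-0.05,0,0,0,1],[0,-0.07,-0.3,0,0,0.1,1],[0,-0.07,-0.6,0,0,0.3,1],[0,0,-0.8,0,0,0.5,1],[-0.15,0.1,-0.9,0,0,0.7,1],[-0.15,0.1,-0.9,0,0,0.9,1],[-0.15,0.1,-0.9,0,0,0.9,1],[-0.15,0.1,-0.9,0,0,0.9,1],[-0.15,0.1,-0.9,0,0,0.9,1]]]'
python3 - <<'E'
from h import *
o=bot.get_obs(); print(o['tool_pos'],fx(o['tool_pos']),o['tcp_rot'],o['contact_force'])
np.save('w10.npy',np.r_[o['tool_pos'],o['tcp_rot']])
im=bot.capture('wrist')[:,:,::-1]; cv2.imwrite('pics/w10.png',im);cv2.imwrite('pics/w10b.png',cv2.resize(im[:260],None,fx=1.56,fy=1.56))
im=bot.capture('scene')[:,:,::-1]; cv2.imwrite('pics/s10.png',cv2.resize(im[80:240,90:290],None,fx=3.5,fy=3.5,interpolation=cv2.INTER_CUBIC))
E
```

```text
time: 52.0
tool_pos: [521.1, -416.4, 231.7]
tcp_rot: [-3.141, -0.0, 0.456]
contact_force: [0.4, 0.2, -0.0]
grip_width: 0.6
[ 521.09181453 -416.38864155  231.706059  ] [[ -92.88508298 -164.50050567]] [-3.14135535e+00 -2.72059801e-05  4.56003536e-01] [ 0.38148493  0.23887507 -0.00570928]
```

View pics/w10b.png

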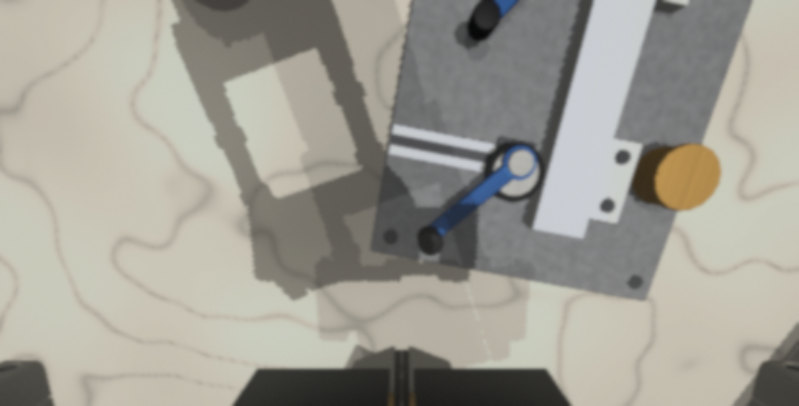

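View pics/s10.png

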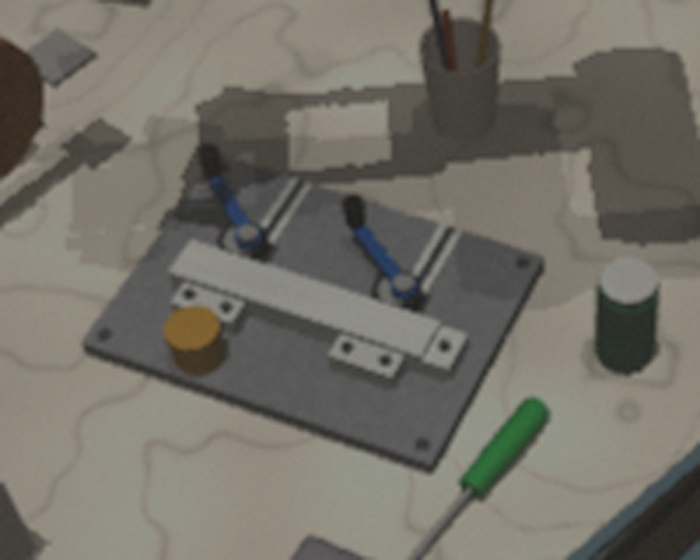

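The section lies against both fence blocks and the end stop in the scene view (stop at about (437,345)), the cams touch it, and the bystanders stand where they were. The tool is clear of everything, so I hand in.

```bash
python3 -c "
from plant import bot
print(bot.close_job())"
```

```text
the job is handed in; nothing more can be done
None
```

The section is in the fixture and clamped with both cam levers, and I handed the job in at about 52 s. No verdict was reported.

**What I did**
- I pushed lever a back so its cam no longer blocked the nest.
- I picked up the section and set it on the board. Pressing it against the end stop drew about 12 N and against the fence blocks about 14 N.
- I turned lever b, then lever a, slowly with the shut fingers until the force at the knob rose.

**Last checks**

| | Lever turn when last pushed (rad) | Knob force at the end (N) | Knob force while still free (N) |
|---|---|---|---|
| cam a | about 1.74 | 7.7 | about 2–4 |
| cam b | about 1.65 | 9.1 | about 2–4 |

- The last pictures show the section against both fence blocks and the end stop. The bystanders in view look unmoved.
- The tool was clear, with contact force near zero.

**What was off or uncertain**
- **Knob b:** its final force is above the suggested 5–8 N, though under the 11 N crush guide. When I pushed it again, the first reading was 5.7 N; a further small push raised it to 9.1 N while the lever barely moved.
- **Cam force on the section:** I could not measure this directly. I estimated roughly 30–40 N per cam from the knob forces.
- **Last position readings:** the picture measurements of the section's edges scattered by 1–3 mm, so the 1.5 mm fit rests on the push contacts and the views.

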